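Pack, pin and tally the sample carrier

TASK

Stand every sample pot upright on the floor of the white carrier, then close its lid fully and lock it by putting the lock pin all the way down through the lid's tongue and the carrier's lug. Roll the tally wheel up, ridge by ridge, until the face whose dots equal the number of pots packed is squarely on top. Leave the other things on the desk where they are.

Things in the scene. Friction and masses are not known exactly. Their poses are not given: they have to be found in the camera images.
- pot1: one of the up to four identical sample pots (2 to 4 are present; an absent one has no pose): a squat clear jar with white screw cap, closed, 42 mm across, 38 mm tall in all, 60 g, standing upright on the desk to the right of the carrier. Origin: centre of its underside, z up
- pot2: one of the up to four identical sample pots (2 to 4 are present; an absent one has no pose): a squat clear jar with white screw cap, closed, 42 mm across, 38 mm tall in all, 60 g, standing upright on the desk to the right of the carrier. Origin: centre of its underside, z up
- pot3: one of the up to four identical sample pots (2 to 4 are present; an absent one has no pose): a squat clear jar with white screw cap, closed, 42 mm across, 38 mm tall in all, 60 g, standing upright on the desk to the right of the carrier. Origin: centre of its underside, z up
- pot4: one of the up to four identical sample pots (2 to 4 are present; an absent one has no pose): a squat clear jar with white screw cap, closed, 42 mm across, 38 mm tall in all, 60 g, standing upright on the desk to the right of the carrier. Origin: centre of its underside, z up
- carrier: white open transport carrier, fixed to the desk, outside 150 (x) x 200 (y) x 56 mm high, walls and floor 5 mm (inside 140 x 190 mm; inner floor 5 mm up). Origin: centre of its underside; its -x side (the front) faces the robot and carries a lug, the lid is hinged along its +x (far) rim. The four pots fit standing side by side in two rows of two
- lid_hinge (a point): middle of the lid's hinge line, on the carrier's far rim at carrier (75, 0, 56) mm; the hinge axis is the carrier's y axis. Lid: grey plate 150 x 200 x 5 mm; from the middle of its free edge a 44 mm wide metal tongue reaches 30 mm further, so the tongue's end is 180 mm from the hinge
- lid (a joint): angle of the lid, rad: 0 closed flat on the rim, grows as it opens, 1.57 upright, 1.95 stop; it starts at 1.7 to 1.9, leaning away from the robot. A stiff hinge (0.3 N m of friction) keeps it where it is left; it can be pushed over from behind with shut fingers and then pressed down
- lug_hole (a point): centre of the 12 mm hole, at the upper face of the metal lug (30 x 44 x 8 mm) on the carrier's front, at carrier (-90, 0, 56) mm. With the lid closed the 5 mm thick tongue lies on the lug, its own 12 mm hole, 165 mm from the hinge line, straight above this one: the pin goes down through both
- pin: lock pin, upright in its keeper: steel shank 8 mm thick, 40 mm long, tapered foot, topped by a black round grip 18 mm across, 30 mm tall; 40 g. Origin: centre of the foot, z along the pin towards the grip. The shoulder under the grip (40 mm from the origin) rests on the keeper's top, and on the tongue when the pin is fully home
- keeper: grey plastic block 56 x 56 x 45 mm, fixed, with a 12 mm hole right through its middle in which the pin is parked. Origin: centre of its underside
- tally_base: grey stand of the tally wheel, fixed: base plate 120 x 96 x 12 mm and two upright cheeks, tops at 76 mm, outer faces 78 mm apart. Origin: centre of its underside; the wheel's axle runs along its y axis, 64 mm up
- tally_axle (a point): middle of the tally wheel, on its axle. Dark drum of radius 34 mm, 46 mm wide, with 8 grey ridges 5 mm thick reaching out to radius 50 mm (tops up to 114 mm above the desk). Its 8 faces between the ridges carry 0, 1, .. 7 white dots in order
- tally (a joint): angle of the tally wheel, rad; grows as its top rolls towards the stand's +x (away from the robot). The face with k dots is squarely on top at k x 0.7854, ridges then standing 22.5 degrees either side of the top. Starts between -0.12 and 0.85. No clicks: 0.08 N m of friction holds it where it is left (1.6 N at a ridge); stops at -0.3 and 5.8
- ink_pad: closed stamp pad, dark steel tin 50 x 50 x 12 mm, lying among the sample pots. Not part of the job. Origin: centre of its underside
- sanitiser: green hand-sanitiser bottle, 66 mm across, 170 mm tall, standing beyond the carrier. Not part of the job. Origin: centre of its underside
- pen_cup: grey open cup, 72 mm across, 95 mm tall. Not part of the job. Origin: centre of its underside
- stapler: stapler, 130 x 34 x 55 mm, lying beyond the carrier. Not part of the job. Origin: centre of its underside
- date_stamp: black hand stamp, foot 50 x 30 mm, 84 mm tall, standing. Not part of the job. Origin: centre of its underside
Things that resemble listed ones, but are neither listed nor needed, are in the scene too. What is shaped like the pot2 but turquoise is not meant. Leave any purple look-alike of the pot1 alone.

How it is judged:
On the way, in this order (a step that is already met when the one before it is completed fails the run):
1. every pot stands in the carrier, lid still open (x of pot1 in the frame of carrier between -0.054 and 0.054 m and y of pot1 in the frame of carrier between -0.079 and 0.079 m and z of each of pot1, pot2, pot3, pot4 in the frame of carrier below 0.012 m and angle between each of pot1, pot2, pot3, pot4's own z axis and vertical below 0.25 rad and x of pot2 in the frame of carrier between -0.054 and 0.054 m and y of pot2 in the frame of carrier between -0.079 and 0.079 m and x of pot3 in the frame of carrier between -0.054 and 0.054 m and y of pot3 in the frame of carrier between -0.079 and 0.079 m and x of pot4 in the frame of carrier between -0.054 and 0.054 m and y of pot4 in the frame of carrier between -0.079 and 0.079 m and value of joint lid above 0.3 rad), for 0.2 s.
2. the lid is closed over them (x of pot1 in the frame of carrier between -0.054 and 0.054 m and y of pot1 in the frame of carrier between -0.079 and 0.079 m and z of each of pot1, pot2, pot3, pot4 in the frame of carrier below 0.012 m and angle between each of pot1, pot2, pot3, pot4's own z axis and vertical below 0.25 rad and x of pot2 in the frame of carrier between -0.054 and 0.054 m and y of pot2 in the frame of carrier between -0.079 and 0.079 m and x of pot3 in the frame of carrier between -0.054 and 0.054 m and y of pot3 in the frame of carrier between -0.079 and 0.079 m and x of pot4 in the frame of carrier between -0.054 and 0.054 m and y of pot4 in the frame of carrier between -0.079 and 0.079 m and value of joint lid below 0.06 rad), for 0.2 s.
3. the pin is through tongue and lug (value of joint lid below 0.06 rad and z of pin in the frame of lug_hole below -0.029 m and horizontal distance between pin and lug_hole below 0.008 m and angle between pin's own z axis and vertical below 0.2 rad), for 0.2 s.
At the end, for the whole second after the job is handed in: All pots upright (0.25 rad) on the carrier's floor, lid closed (0.06 rad), pin through tongue and lug with its shoulder within 6 mm of the tongue, the tally face with as many dots as there are pots on top (within 0.2 rad), everything at rest (all of step 3 and x of pot1 in the frame of carrier between -0.054 and 0.054 m and y of pot1 in the frame of carrier between -0.079 and 0.079 m and z of each of pot1, pot2, pot3, pot4 in the frame of carrier below 0.012 m and angle between each of pot1, pot2, pot3, pot4's own z axis and vertical below 0.25 rad and x of pot2 in the frame of carrier between -0.054 and 0.054 m and y of pot2 in the frame of carrier between -0.079 and 0.079 m and x of pot3 in the frame of carrier between -0.054 and 0.054 m and y of pot3 in the frame of carrier between -0.079 and 0.079 m and x of pot4 in the frame of carrier between -0.054 and 0.054 m and y of pot4 in the frame of carrier between -0.079 and 0.079 m and (((height (world z) of pot1 above -10 m or value of joint tally above 100 rad) and (height (world z) of pot2 above -10 m or value of joint tally above 100 rad) and (height (world z) of pot3 below -10 m and value of joint tally below 100 rad) and (height (world z) of pot4 below -10 m and value of joint tally below 100 rad) and value of joint tally between 1.371 and 1.771 rad) or ((height (world z) of pot1 above -10 m or value of joint tally above 100 rad) and (height (world z) of pot2 below -10 m and value of joint tally below 100 rad) and (height (world z) of pot3 above -10 m or value of joint tally above 100 rad) and (height (world z) of pot4 below -10 m and value of joint tally below 100 rad) and value of joint tally between 1.371 and 1.771 rad) or ((height (world z) of pot1 above -10 m or value of joint tally above 100 rad) and (height (world z) of pot2 below -10 m and value of joint tally below 100 rad) and (height (world z) of pot3 below -10 m and value of joint tally below 100 rad) and (height (world z) of pot4 above -10 m or value of joint tally above 100 rad) and value of joint tally between 1.371 and 1.771 rad) or ((height (world z) of pot1 below -10 m and value of joint tally below 100 rad) and (height (world z) of pot2 above -10 m or value of joint tally above 100 rad) and (height (world z) of pot3 above -10 m or value of joint tally above 100 rad) and (height (world z) of pot4 below -10 m and value of joint tally below 100 rad) and value of joint tally between 1.371 and 1.771 rad) or ((height (world z) of pot1 below -10 m and value of joint tally below 100 rad) and (height (world z) of pot2 above -10 m or value of joint tally above 100 rad) and (height (world z) of pot3 below -10 m and value of joint tally below 100 rad) and (height (world z) of pot4 above -10 m or value of joint tally above 100 rad) and value of joint tally between 1.371 and 1.771 rad) or ((height (world z) of pot1 below -10 m and value of joint tally below 100 rad) and (height (world z) of pot2 below -10 m and value of joint tally below 100 rad) and (height (world z) of pot3 above -10 m or value of joint tally above 100 rad) and (height (world z) of pot4 above -10 m or value of joint tally above 100 rad) and value of joint tally between 1.371 and 1.771 rad) or ((height (world z) of pot1 above -10 m or value of joint tally above 100 rad) and (height (world z) of pot2 above -10 m or value of joint tally above 100 rad) and (height (world z) of pot3 above -10 m or value of joint tally above 100 rad) and (height (world z) of pot4 below -10 m and value of joint tally below 100 rad) and value of joint tally between 2.156 and 2.556 rad) or ((height (world z) of pot1 above -10 m or value of joint tally above 100 rad) and (height (world z) of pot2 above -10 m or value of joint tally above 100 rad) and (height (world z) of pot3 below -10 m and value of joint tally below 100 rad) and (height (world z) of pot4 above -10 m or value of joint tally above 100 rad) and value of joint tally between 2.156 and 2.556 rad) or ((height (world z) of pot1 above -10 m or value of joint tally above 100 rad) and (height (world z) of pot2 below -10 m and value of joint tally below 100 rad) and (height (world z) of pot3 above -10 m or value of joint tally above 100 rad) and (height (world z) of pot4 above -10 m or value of joint tally above 100 rad) and value of joint tally between 2.156 and 2.556 rad) or ((height (world z) of pot1 below -10 m and value of joint tally below 100 rad) and (height (world z) of pot2 above -10 m or value of joint tally above 100 rad) and (height (world z) of pot3 above -10 m or value of joint tally above 100 rad) and (height (world z) of pot4 above -10 m or value of joint tally above 100 rad) and value of joint tally between 2.156 and 2.556 rad) or ((height (world z) of pot1 above -10 m or value of joint tally above 100 rad) and (height (world z) of pot2 above -10 m or value of joint tally above 100 rad) and (height (world z) of pot3 above -10 m or value of joint tally above 100 rad) and (height (world z) of pot4 above -10 m or value of joint tally above 100 rad) and value of joint tally between 2.942 and 3.342 rad)) and linear speed of each of pot1, pot2, pot3, pot4, pin below 0.02 m/s and velocity of joint tally below 0.05 rad/s); the robot touches nothing.
It fails at once if a bystander is shoved more than 6 cm or knocked over (distance of any of ink_pad, sanitiser, pen_cup, stapler, date_stamp from where it was at the start of the episode above 0.06 m or angle between any of ink_pad, sanitiser, pen_cup, stapler, date_stamp's own z axis and vertical above 0.6 rad).
Of pot1, pot2, pot3, pot4 only 2 to 4 are there at a start; the rules pass over those that are not, and their reading is None.
At some moment in a run one of pot1, pot2, pot3, pot4 may be knocked a few centimetres aside while the robot is not near it.
It also fails if it takes over 210 s, if anything falls off the work surface, if the arm or the gripper's body presses on something with over 40 N, if the wrist force passes 120 N, or if a joint passes its speed limit or range.

ROBOT

A 7-joint arm with a two-finger parallel gripper is mounted at the origin on the work surface. World frame = base frame: x ahead of the robot, y to its left, z up, the work surface at z = 0. Lengths are in m, angles in rad, forces in N, time in s.
With the tool pointing down it reaches from about 0.35 to 0.9 m from the base axis. Payload 7.2 kg.
Tool frame: the origin (TCP) lies midway between the tips of the shut fingers; the grasp point (between the pads) lies 19 mm behind it; z points along the fingers, y is the direction in which the jaws open and shut (so a half turn about z gives the same grasp; the last joint's range is limited). The gripper opens to 85 mm and grips with 20 to 120 N. Pads are 22 mm wide; open, the fingers measure 114 mm over their backs; the gripper's body (76 mm by 85 mm) begins 54 mm behind the grasp point. The pads swing forward as they close: fully open they stand 13 mm farther back than shut.
Start: joints at [-1.181, 0.411, -0.013, 1.596, 0.006, 1.134, -0.082], TCP at [0.276, 0.561, 0.231] pointing down, gripper open.
Joint ranges: [-2.95, 2.95], [-0.29, 1.99], [-1.47, 1.44], [0.14, 2.54], [-1.03, 4.17], [0.13, 1.85], [-2.86, 2.86]. Speed limits (rad/s): [2.39, 2.39, 3.01, 3.01, 3.14, 3.14, 3.14].

INTERFACE

Orientations are given as a 3x3 rotation matrix whose columns are the frame's x, y, z axes.
In Python, from bench import manip gives the robot as it stands.
- The arm moves only by the tool jog_arm, never from a script. Its argument "commands" is one flat list of numbers, 4 for each row, row after row: the shift along the world's x, y, z in m, then the turn about the world's z in rad. A call has 1 to 5 rows; each row shifts and turns the pose as measured when the row begins; what a row does not reach is not made up. A row lasts 1/12 s, in which the tool goes at most 41.7 mm and 7.16 degrees, less where a joint would pass 70% of its speed; a pose out of reach is approached as far as the arm can. A call with a gripper value outside its range is refused whole. "grip" is the closure, from -1 (fully open) to 1 (shut), set as the call begins (left out, the last holds). The fingers move at their own pace and stop on an object; "grip_force" is the grip in N (left out, the last holds). Time passes only in rows, so rows that do not move let the fingers close. It gives the time, the measured TCP pose, the force and the opening at its end, in the units of the state.
- manip.state(): the state, without advancing time (a new reading comes with each control period).
- manip.snapshot(name): name is "scene" or "top" or "wrist"; returns the picture (400x640x3 uint8, red, green, blue); there is no depth.
- manip.calibration(name): a dict with "vfov" (degrees; the focal length in pixels is half the picture's height over the tangent of half this angle, whatever the lens; pixels are square), "cx", "cy" (the principal point, pixels), "k1" (the pictures are not rectified: a ray, as slopes to the right and down, at radius r is drawn at 1 + k1 r^2 times it, then the intrinsics apply), "eye" and "orientation" of the camera in the world. Camera axes: x right, y up, looking along -z (the intrinsics and any distortion apply to the point x, -y, -z); pixel columns grow to the right and rows downward; lengths in m; the calibration is good to about 2 mm. A picture is of the moment at which its call begins: read the wrist's pose just before it. calibration takes no time and is no camera call; for the wrist camera it gives the pose at the moment of the call.
- manip.finish_job(): hands the job in, once; it reports no verdict.
The state is a dict: "time_s": time; "joint_positions": joint angles; "dq": joint speeds; "joint_efforts": joint torques, N m; "eef_pos": TCP position; "tool_rot": TCP orientation; "contact_force": force on the tool from outside, world axes, zero at the start; "wrist_torque": the same for the moment, N m; "opening": opening from 0.0 (shut) to 1.0 (fully open).
Only numpy, scipy, OpenCV 4.12 (cv2) and the standard library are available. Lean on these libraries where they do the work, as an engineer would, in place of code of your own. Each camera call takes 0.05 s, during which the arm holds its last target. There are 200 camera calls.

## Working session

There is one attempt and no reset: what is moved stays moved. The work goes in short steps, Python scripts to look and compute and a tool call to move; the robot and the scene stay as the last step left them, time stands still between calls to the robot, and variables do not carry over. Pictures are saved under pics/ and viewed, about 12 in all and at most 16, crops included, and the job is handed in when it is done.

Besides the shell and the picture viewer there is one more tool, called after ">>>" by a JSON object that holds its "op" and its "data", one argument or row to a line. jog_arm: Moves the arm, as the interface text tells. Its arguments: {"type":"object","properties":{"commands":{"type":"array","items":{"type":"number"}},"grip":{"type":"number"},"grip_force":{"type":"number"}},"required":["commands"]}

```bash
mkdir -p pics; ls
cat > h.py <<'E'
import numpy as np, cv2
from bench import manip
def snap(n,f=None):
    c=manip.calibration(n); im=manip.snapshot(n)
    if f: cv2.imwrite('pics/'+f+'.png',im[:,:,::-1])
    return im,c
def K(c):
    f=200/np.tan(np.radians(c['vfov'])/2); return f
def ray(c,u,v):
    f=K(c); d=np.array([(u-c['cx'])/f,(v-c['cy'])/f]); rd=np.hypot(*d); r=rd
    for _ in range(20): r=rd/(1+c['k1']*r*r)
    s=d*(r/rd if rd>0 else 1)
    w=np.array(c['orientation'])@np.array([s[0],-s[1],-1.])
    return np.array(c['eye']),w
def onz(c,u,v,z):
    e,w=ray(c,u,v); return e+w*(z-e[2])/w[2]
def proj(c,p):
    q=np.array(c['orientation']).T@(np.array(p)-np.array(c['eye']))
    s=np.array([q[0],-q[1]])/-q[2]; s=s*(1+c['k1']*(s@s)); return s*K(c)+[c['cx'],c['cy']]
def tri(c1,p1,c2,p2):
    e1,w1=ray(c1,*p1); e2,w2=ray(c2,*p2)
    t=np.linalg.lstsq(np.c_[w1,-w2],e2-e1,rcond=None)[0]
    a=e1+w1*t[0]; b=e2+w2*t[1]; return (a+b)/2,np.linalg.norm(a-b)
E
python3 - <<'E'
from h import *
for n in ['scene','top','wrist']:
    im,c=snap(n,n+'0'); print(n,{k:np.round(v,3).tolist() for k,v in c.items()})
s=manip.state(); print(s)
E
```

```text
pics
scene {'vfov': 47.801, 'cx': 315.152, 'cy': 208.669, 'k1': -0.052, 'eye': [1.177, -0.607, 0.82], 'orientation': [[0.637, -0.508, 0.58], [0.771, 0.416, -0.482], [0.004, 0.754, 0.657]]}
top {'vfov': 52.876, 'cx': 321.464, 'cy': 195.467, 'k1': 0.032, 'eye': [0.34, -0.063, 1.219], 'orientation': [[0.027, 0.989, -0.147], [-0.999, 0.024, -0.022], [-0.018, 0.148, 0.989]]}
wrist {'vfov': 70.332, 'cx': 316.374, 'cy': 198.791, 'k1': -0.049, 'eye': [0.206, 0.595, 0.373], 'orientation': [[0.441, -0.854, -0.275], [0.897, 0.42, 0.136], [-0.001, -0.307, 0.952]]}
{'time_s': 0.15, 'joint_positions': array([-1.18116383,  0.41172944, -0.01274194,  1.59684255,  0.00559232,
        1.13428283, -0.08220767]), 'dq': array([ 0.00047523, -0.00182121, -0.00029707, -0.00200907,  0.00192244,
        0.00071627, -0.00024013]), 'joint_efforts': array([ 1.19787492e-03, -6.01032758e+01,  6.82739317e-01, -2.99642354e+01,
        1.39356850e-02,  7.85851793e-03,  5.91310254e-05]), 'eef_pos': array([0.27609909, 0.56029293, 0.23064159]), 'tool_rot': array([[-8.97030397e-01,  4.41968591e-01, -4.81568065e-04],
       [ 4.41968849e-01,  8.97029689e-01, -1.12831403e-03],
       [-6.66985091e-05, -1.22497006e-03, -9.99999247e-01]]), 'contact_force': array([-0.73478574,  0.28583761, -0.94282906]), 'wrist_torque': array([ 8.33223443e-05, -3.37192017e-02, -2.49114291e-02]), 'opening': 1.0006061451043782}
```

View pics/top0.png

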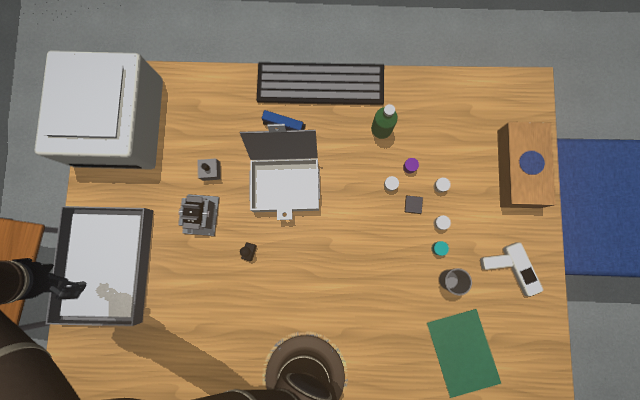

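View pics/scene0.png

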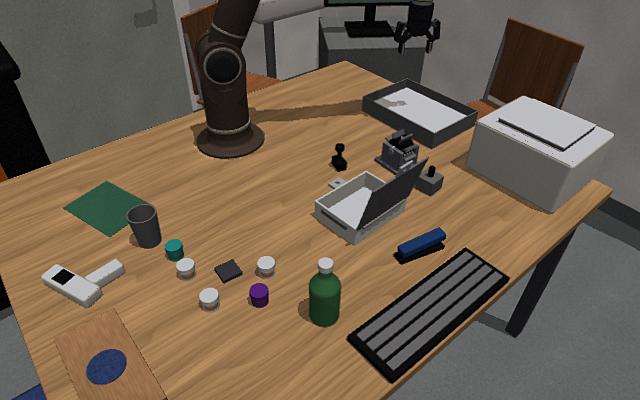

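Three white pots show in top at (392,184), (442,185) and (442,223); the purple and turquoise ones are decoys. The ink pad is at (413,204), carrier (285,187), lug (284,215), keeper (208,168) and tally (197,215).

Run:
```python
from h import *
im,c=snap('top'); im2,c2=snap('scene')
hsv=cv2.cvtColor(im,cv2.COLOR_RGB2HSV)
def blobs(im,c,z,roi):
    hsv=cv2.cvtColor(im,cv2.COLOR_RGB2HSV)
    m=((hsv[:,:,1]<45)&(hsv[:,:,2]>140)).astype(np.uint8)
    n,l,st,ct=cv2.connectedComponentsWithStats(m)
    for i in range(1,n):
        if st[i,4]>40 and roi(ct[i]): print(st[i],ct[i].round(1),onz(c,*ct[i],z).round(4))
print('top');blobs(im,c,.038,lambda p:230<p[0]<480 and 100<p[1]<260)
print('scene');blobs(im2,c2,.034,lambda p:140<p[0]<420 and 150<p[1]<320)
# ink pad
for (u,v),z in {(413.5,204.5):.012,(284.5,214.5):.056,(208,168.5):.075}.items(): print(u,v,onz(c,u,v,z).round(4))
a=cv2.resize(im[100:260,170:330],None,fx=3.6,fy=3.6,interpolation=cv2.INTER_CUBIC)
cv2.imwrite('pics/crop1.png',a[:,:,::-1])
```

```text
top
[384 104  11  11  91] [389.2 109.2] [ 0.7869 -0.2361  0.038 ]
[ 250  158   70   62 3192] [285.3 187.1] [0.5384 0.0718 0.038 ]
[385 176  14  14 149] [391.5 182.7] [ 0.5595 -0.2437  0.038 ]
[436 178  14  13 150] [442.7 184. ] [ 0.5591 -0.3942  0.038 ]
[436 215  14  15 156] [442.7 222. ] [ 0.4465 -0.3923  0.038 ]
scene
[ 315  171   71   58 1166] [349.5 202.3] [0.5218 0.0583 0.034 ]
[257 256  18  13 188] [265.7 262.1] [ 0.5566 -0.2403  0.034 ]
[318 257  16  12 138] [325.4 262.6] [ 0.6462 -0.1334  0.034 ]
[176 258  18  13 185] [184.6 264.1] [ 0.4424 -0.3908  0.034 ]
[199 288  19  15 229] [208.2 294.9] [ 0.5566 -0.3928  0.034 ]
413.5 204.5 [ 0.4991 -0.3136  0.012 ]
284.5 214.5 [0.4547 0.0688 0.056 ]
208 168.5 [0.5817 0.295  0.075 ]
```

View pics/crop1.png

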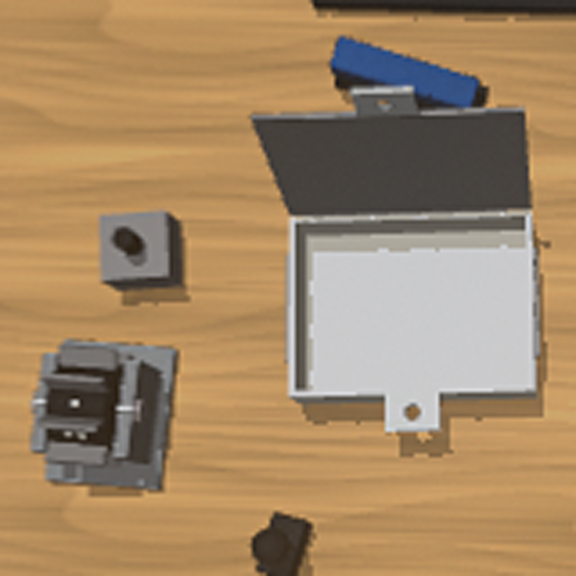

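>>> {"op": "jog_arm", "data": {
  "commands": [0.0135, -0.038, 0.002, -0.056, 0.0135, -0.038, 0.002, -0.056, 0.0135, -0.038, 0.002, -0.056, 0.0135, -0.038, 0.002, -0.056, 0.0135, -0.038, 0.002, -0.056],
  "grip": -0.5,
  "grip_force": 30
}}

```text
time_s: 0.67
eef_pos: [0.3377, 0.372, 0.2378]
tool_rot: [[-0.744, 0.669, -0.005], [0.669, 0.744, 0.002], [0.005, -0.002, -1.0]]
contact_force: [0.1, -0.1, 0.6]
opening: 0.752
```

>>> {"op": "jog_arm", "data": {
  "commands": [0.0135, -0.038, 0.002, -0.056, 0.0135, -0.038, 0.002, -0.056, 0.0135, -0.038, 0.002, -0.056, 0.0135, -0.038, 0.002, -0.056, 0.0135, -0.038, 0.002, -0.056]
}}

```text
time_s: 1.08
eef_pos: [0.4052, 0.1748, 0.2486]
tool_rot: [[-0.518, 0.855, -0.003], [0.855, 0.518, 0.005], [0.006, 0.0, -1.0]]
contact_force: [0.8, 0.0, 0.3]
opening: 0.752
```

>>> {"op": "jog_arm", "data": {
  "commands": [0.0135, -0.038, 0.0, -0.056, 0.0135, -0.038, 0.0, -0.056, 0.0135, -0.038, 0.0, -0.056, 0.0135, -0.038, 0.0, -0.056, 0.0135, -0.038, 0.0, -0.056]
}}

```text
time_s: 1.5
eef_pos: [0.4729, -0.0223, 0.2509]
tool_rot: [[-0.248, 0.969, 0.004], [0.969, 0.248, 0.009], [0.008, 0.006, -1.0]]
contact_force: [0.2, 0.3, -0.4]
opening: 0.748
```

>>> {"op": "jog_arm", "data": {
  "commands": [0.015, -0.037, -0.005, -0.05, 0.014, -0.037, -0.01, -0.05, 0.014, -0.037, -0.01, -0.05, 0.014, -0.037, -0.01, -0.05, 0.014, -0.037, -0.01, -0.05]
}}

```text
time_s: 1.92
eef_pos: [0.5455, -0.2128, 0.209]
tool_rot: [[0.011, 1.0, 0.015], [1.0, -0.011, 0.007], [0.007, 0.015, -1.0]]
contact_force: [1.7, 0.5, -0.0]
opening: 0.751
```

>>> {"op": "jog_arm", "data": {
  "commands": [0.014, -0.033, -0.01, 0, 0, 0, -0.01, 0, 0, 0, 0, 0]
}}

```text
time_s: 2.17
eef_pos: [0.5592, -0.2572, 0.1854]
tool_rot: [[0.023, 1.0, 0.012], [1.0, -0.023, 0.002], [0.002, 0.012, -1.0]]
contact_force: [-0.8, 1.8, -1.3]
opening: 0.75
```

```bash
cat >> h.py <<'E'
def white(im,c,z,box,amin=40):
    """white blobs whose point at height z falls in box x0,x1,y0,y1"""
    hsv=cv2.cvtColor(im,cv2.COLOR_RGB2HSV)
    m=((hsv[:,:,1]<45)&(hsv[:,:,2]>140)).astype(np.uint8)
    n,l,st,ct=cv2.connectedComponentsWithStats(m); out=[]
    for i in range(1,n):
        if st[i,4]<amin: continue
        (u,v),r=cv2.minEnclosingCircle(np.argwhere(l==i)[:,::-1].astype(np.float32))
        p=onz(c,*ct[i],z)
        if box[0]<p[0]<box[1] and box[2]<p[1]<box[3]: out.append((p.round(4),st[i].tolist(),ct[i].round(1)))
    return out
E
python3 - <<'E'
from h import *
s=manip.state(); print(s['eef_pos'].round(4),s['tool_rot'].round(3).tolist())
im,c=snap('wrist','w1')
for o in white(im,c,.038,(.3,.75,-.5,-.15)): print(o)
im,c=snap('top')
for o in white(im,c,.038,(.3,.75,-.5,-.15)): print('top',o)
cr=lambda x,y:onz(c,170+x/3.6,100+y/3.6,.056).round(4)
for p in [(292,398),(537,393),(292,213),(531,210),(412,411)]: print(p,cr(*p))
E
```

```text
[ 0.5592 -0.2572  0.1854] [[0.023, 1.0, 0.012], [1.0, -0.023, 0.002], [0.002, 0.012, -1.0]]
(array([ 0.561 , -0.2414,  0.038 ]), [295, 151, 41, 40, 1255], array([315.1, 170.7]))
(array([ 0.5608, -0.3915,  0.038 ]), [301, 279, 35, 29, 790], array([317.9, 293.1]))
top (array([ 0.5528, -0.4042,  0.038 ]), [442, 181, 8, 11, 50], array([446.2, 186.1]))
top (array([ 0.446 , -0.3924,  0.038 ]), [436, 215, 15, 15, 164], array([442.8, 222.2]))
(292, 398) [0.4638 0.1666 0.056 ]
(537, 393) [ 0.4728 -0.0315  0.056 ]
(292, 213) [0.6171 0.1747 0.056 ]
(531, 210) [ 0.6242 -0.0224  0.056 ]
(412, 411) [0.4557 0.069  0.056 ]
```

View pics/w1.png

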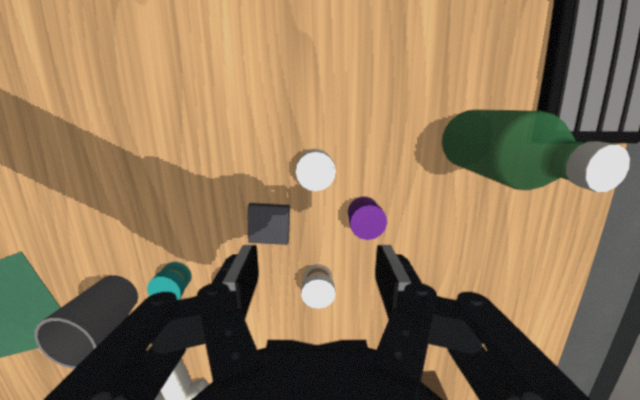

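Wrist view: pot1 at (315,171) is 16 mm ahead of the TCP in +y. The purple decoy at (367,218) and ink pad at (268,224) are clear of the jaws.

>>> {"op": "jog_arm", "data": {
  "commands": [0.0, 0.008, -0.03, 0.035, 0.0005, 0.006, -0.03, 0.035, 0, 0.002, -0.025, 0, 0, 0, -0.01, 0, 0, 0, 0, 0]
}}

```text
time_s: 2.68
eef_pos: [0.5639, -0.2337, 0.0965]
tool_rot: [[-0.06, 0.998, 0.026], [0.998, 0.06, 0.004], [0.003, 0.026, -1.0]]
contact_force: [0.1, 1.0, 0.2]
opening: 0.748
```

>>> {"op": "jog_arm", "data": {
  "commands": [-0.002, -0.004, -0.025, 0, -0.001, -0.002, -0.025, 0, 0, -0.001, -0.015, 0, 0, 0, -0.008, 0, 0, 0, 0, 0]
}}

```text
time_s: 3.1
eef_pos: [0.5671, -0.2381, 0.0304]
tool_rot: [[-0.066, 0.997, 0.038], [0.998, 0.066, 0.004], [0.002, 0.038, -0.999]]
contact_force: [0.5, -0.0, 0.0]
opening: 0.746
```

>>> {"op": "jog_arm", "data": {
  "commands": [-0.003, -0.001, -0.006, 0, -0.003, -0.001, -0.005, 0, -0.001, -0.001, -0.005, 0, 0, 0, -0.002, 0, 0, 0, 0, 0]
}}

```text
time_s: 3.52
eef_pos: [0.5628, -0.2417, 0.0165]
tool_rot: [[-0.068, 0.997, 0.045], [0.998, 0.068, 0.003], [-0.001, 0.045, -0.999]]
contact_force: [-0.2, 0.1, -0.0]
opening: 0.746
```

>>> {"op": "jog_arm", "data": {
  "commands": [-0.001, 0, -0.006, 0, -0.001, 0, -0.006, 0, 0, 0, -0.003, 0, 0, 0, -0.001, 0, 0, 0, 0, 0]
}}

```text
time_s: 3.93
eef_pos: [0.5609, -0.2419, -0.0006]
tool_rot: [[-0.067, 0.997, 0.046], [0.998, 0.067, 0.002], [-0.001, 0.046, -0.999]]
contact_force: [-0.3, 0.3, -0.3]
opening: 0.751
```

>>> {"op": "jog_arm", "data": {
  "commands": [0, 0, 0, 0, 0, 0, 0, 0, 0, 0, 0, 0, 0, 0, 0, 0],
  "grip": 0.3,
  "grip_force": 30
}}

```text
time_s: 4.27
eef_pos: [0.5601, -0.2422, 0.0]
tool_rot: [[-0.067, 0.997, 0.045], [0.998, 0.067, 0.003], [-0.0, 0.045, -0.999]]
contact_force: [0.4, 0.6, -1.1]
opening: 0.487
```

>>> {"op": "jog_arm", "data": {
  "commands": [0, 0, 0.02, 0, 0, 0, 0.035, 0, -0.003, 0.01, 0.035, 0, -0.003, 0.03, 0.015, 0, -0.003, 0.038, 0, 0]
}}

```text
time_s: 4.68
eef_pos: [0.5483, -0.1716, 0.1076]
tool_rot: [[-0.054, 0.998, 0.042], [0.999, 0.055, -0.002], [-0.004, 0.042, -0.999]]
contact_force: [1.0, 1.5, -1.4]
opening: 0.485
```

>>> {"op": "jog_arm", "data": {
  "commands": [-0.003, 0.038, 0, 0, -0.003, 0.038, 0, 0, -0.003, 0.038, 0, 0, -0.003, 0.038, 0, 0, -0.003, 0.038, 0, 0]
}}

```text
time_s: 5.1
eef_pos: [0.5333, 0.0239, 0.1114]
tool_rot: [[-0.048, 0.998, 0.051], [0.999, 0.048, -0.002], [-0.005, 0.051, -0.999]]
contact_force: [0.7, 1.5, -1.2]
opening: 0.482
```

>>> {"op": "jog_arm", "data": {
  "commands": [0, 0.036, 0, 0, 0, 0.03, 0, 0, 0, 0.02, 0, 0, 0, 0.007, 0, 0, 0, 0, 0, 0]
}}

```text
time_s: 5.52
eef_pos: [0.5309, 0.1333, 0.1117]
tool_rot: [[-0.063, 0.997, 0.052], [0.998, 0.063, 0.003], [-0.0, 0.052, -0.999]]
contact_force: [0.1, -0.1, -0.6]
opening: 0.487
```

>>> {"op": "jog_arm", "data": {
  "commands": [-0.001, 0, -0.025, 0, -0.002, 0, -0.025, 0, -0.002, 0, -0.02, 0, -0.001, 0, -0.01, 0, 0, 0, 0, 0]
}}

```text
time_s: 5.93
eef_pos: [0.5271, 0.1272, 0.031]
tool_rot: [[-0.058, 0.997, 0.057], [0.998, 0.058, 0.002], [-0.001, 0.057, -0.998]]
contact_force: [0.2, 0.0, -0.6]
opening: 0.486
```

>>> {"op": "jog_arm", "data": {
  "commands": [0, 0, -0.008, 0, 0, 0, -0.006, 0, 0, 0, -0.004, 0, 0, 0, 0, 0]
}}

```text
time_s: 6.27
eef_pos: [0.5293, 0.1237, 0.0136]
tool_rot: [[-0.054, 0.997, 0.06], [0.999, 0.054, 0.001], [-0.002, 0.06, -0.998]]
contact_force: [-0.1, 0.0, -1.3]
opening: 0.482
```

>>> {"op": "jog_arm", "data": {
  "commands": [0, 0.003, -0.003, 0, 0, 0.003, -0.003, 0, 0, 0.002, -0.003, 0, 0, 0, -0.001, 0, 0, 0, 0, 0]
}}

```text
time_s: 6.68
eef_pos: [0.5309, 0.1327, 0.0052]
tool_rot: [[-0.054, 0.997, 0.063], [0.999, 0.053, 0.003], [-0.001, 0.063, -0.998]]
contact_force: [0.3, -1.9, 0.0]
opening: 0.488
```

>>> {"op": "jog_arm", "data": {
  "commands": [0, 0, 0, 0, 0, 0, 0, 0, 0, 0, 0.005, 0],
  "grip": -0.45
}}

```text
time_s: 6.93
eef_pos: [0.5402, 0.1347, 0.0131]
tool_rot: [[-0.054, 0.995, 0.081], [0.999, 0.054, 0.005], [0.001, 0.081, -0.997]]
contact_force: [-0.2, -0.6, 0.4]
opening: 0.72
```

>>> {"op": "jog_arm", "data": {
  "commands": [0, 0, 0.02, 0, 0, 0, 0.035, 0, 0, -0.01, 0.035, 0, 0, -0.03, 0.02, 0, 0.003, -0.038, 0.01, 0]
}}

```text
time_s: 7.35
eef_pos: [0.5401, 0.0643, 0.1357]
tool_rot: [[-0.069, 0.995, 0.074], [0.998, 0.068, 0.006], [0.001, 0.074, -0.997]]
contact_force: [0.8, 0.2, -0.2]
opening: 0.726
```

>>> {"op": "jog_arm", "data": {
  "commands": [0.002, -0.04, 0, 0, 0.002, -0.04, 0, 0, 0.002, -0.04, 0, 0, 0.002, -0.04, 0, 0, 0.002, -0.04, 0, 0]
}}

```text
time_s: 7.77
eef_pos: [0.5517, -0.1381, 0.1423]
tool_rot: [[-0.08, 0.993, 0.083], [0.997, 0.08, 0.013], [0.006, 0.084, -0.996]]
contact_force: [2.4, 0.6, 0.4]
opening: 0.721
```

>>> {"op": "jog_arm", "data": {
  "commands": [0.002, -0.04, 0, 0, 0.002, -0.04, 0, 0, 0.002, -0.035, 0, 0, 0.002, -0.02, 0, 0, 0, 0, 0, 0]
}}

```text
time_s: 8.18
eef_pos: [0.5565, -0.2888, 0.1446]
tool_rot: [[-0.072, 0.994, 0.085], [0.997, 0.072, 0.008], [0.002, 0.085, -0.996]]
contact_force: [0.0, -0.3, -0.3]
opening: 0.724
```

```bash
cat > look.py <<'E'
from h import *
import sys
s=manip.state(); print(s['time_s'],s['eef_pos'].round(4),s['tool_rot'].round(3).tolist())
im,c=snap('wrist',sys.argv[1])
for o in white(im,c,.038,(.3,.75,-.5,-.15)): print(o)
im,c=snap('top',sys.argv[1]+'t')
for o in white(im,c,.038,(.3,.75,-.5,-.15)): print('top',o)
E
python3 look.py w2
```

```text
8.1833 [ 0.5565 -0.2888  0.1446] [[-0.072, 0.994, 0.085], [0.997, 0.072, 0.008], [0.002, 0.085, -0.996]]
(array([ 0.4462, -0.3842,  0.038 ]), [171, 272, 39, 27, 720], array([188.9, 284. ]))
(array([ 0.5605, -0.3917,  0.038 ]), [284, 276, 40, 34, 1081], array([303.3, 292.3]))
top (array([ 0.4418, -0.3993,  0.038 ]), [439, 217, 12, 13, 89], array([445.2, 223.7]))
```

>>> {"op": "jog_arm", "data": {
  "commands": [0, -0.025, 0, 0, 0, -0.025, 0, 0, 0.001, -0.025, 0, 0, 0.001, -0.015, 0, 0, 0, -0.003, 0, 0]
}}

```text
time_s: 8.7
eef_pos: [0.5626, -0.3655, 0.1431]
tool_rot: [[-0.092, 0.992, 0.083], [0.996, 0.09, 0.023], [0.015, 0.084, -0.996]]
contact_force: [0.2, 0.4, -0.4]
opening: 0.724
```

>>> {"op": "jog_arm", "data": {
  "commands": [0, 0, -0.02, 0, 0, 0, -0.02, 0, -0.001, 0, -0.02, 0, -0.001, 0, -0.015, 0, -0.001, 0, -0.01, 0]
}}

```text
time_s: 9.12
eef_pos: [0.5645, -0.3566, 0.0581]
tool_rot: [[-0.099, 0.991, 0.088], [0.995, 0.097, 0.026], [0.018, 0.09, -0.996]]
contact_force: [-0.4, -0.2, -0.0]
opening: 0.725
```

>>> {"op": "jog_arm", "data": {
  "commands": [0, -0.012, 0, 0, 0, -0.012, 0, 0, 0, -0.01, 0, 0, -0.001, -0.005, 0, 0, 0, -0.001, 0, 0]
}}

```text
time_s: 9.53
eef_pos: [0.5648, -0.3956, 0.0581]
tool_rot: [[-0.105, 0.991, 0.087], [0.994, 0.102, 0.029], [0.02, 0.089, -0.996]]
contact_force: [-0.1, -0.5, -0.1]
opening: 0.723
```

>>> {"op": "jog_arm", "data": {
  "commands": [0, 0, -0.005, 0, 0, 0, -0.005, 0, 0, 0, 0, 0]
}}

```text
time_s: 9.78
eef_pos: [0.565, -0.3983, 0.0493]
tool_rot: [[-0.102, 0.991, 0.09], [0.995, 0.1, 0.027], [0.018, 0.092, -0.996]]
contact_force: [0.2, 0.2, -1.2]
opening: 0.721
```

>>> {"op": "jog_arm", "data": {
  "commands": [-0.001, 0.001, -0.01, 0, -0.001, 0.001, -0.012, 0, -0.001, 0.001, -0.012, 0, 0, 0, -0.01, 0, 0, 0, -0.003, 0]
}}

```text
time_s: 10.2
eef_pos: [0.5619, -0.3931, -0.0023]
tool_rot: [[-0.104, 0.991, 0.09], [0.994, 0.101, 0.028], [0.019, 0.092, -0.996]]
contact_force: [-3.4, 0.1, 25.3]
opening: 0.723
```

>>> {"op": "jog_arm", "data": {
  "commands": [0, 0, 0.004, 0, 0, 0, 0.001, 0]
}}

```text
time_s: 10.37
eef_pos: [0.5612, -0.3926, 0.0005]
tool_rot: [[-0.104, 0.991, 0.088], [0.994, 0.101, 0.029], [0.02, 0.09, -0.996]]
contact_force: [0.1, 0.6, 0.9]
opening: 0.725
```

>>> {"op": "jog_arm", "data": {
  "commands": [0, 0, 0, 0, 0, 0, 0, 0, 0, 0, 0, 0, 0, 0, 0, 0],
  "grip": 0.3
}}

```text
time_s: 10.7
eef_pos: [0.5605, -0.393, 0.0014]
tool_rot: [[-0.103, 0.991, 0.087], [0.994, 0.101, 0.03], [0.02, 0.089, -0.996]]
contact_force: [-0.2, 0.0, -1.0]
opening: 0.491
```

>>> {"op": "jog_arm", "data": {
  "commands": [0, 0, 0.02, 0, 0, 0, 0.025, 0, -0.001, 0.005, 0.025, 0, -0.001, 0.015, 0.025, 0, -0.001, 0.025, 0.015, 0]
}}

```text
time_s: 11.12
eef_pos: [0.5526, -0.3506, 0.1098]
tool_rot: [[-0.096, 0.992, 0.079], [0.995, 0.094, 0.029], [0.022, 0.081, -0.996]]
contact_force: [0.5, -1.0, -0.4]
opening: 0.492
```

>>> {"op": "jog_arm", "data": {
  "commands": [-0.002, 0.03, 0, -0.01, -0.002, 0.03, 0, -0.01, -0.002, 0.03, 0, -0.01, -0.002, 0.03, 0, -0.01, -0.002, 0.03, 0, -0.01]
}}

```text
time_s: 11.53
eef_pos: [0.5435, -0.1996, 0.1158]
tool_rot: [[-0.039, 0.995, 0.091], [0.999, 0.038, 0.019], [0.016, 0.091, -0.996]]
contact_force: [1.3, 0.8, -0.4]
opening: 0.491
```

>>> {"op": "jog_arm", "data": {
  "commands": [-0.002, 0.03, 0, 0, -0.002, 0.03, 0, 0, -0.002, 0.03, 0, 0, -0.002, 0.03, 0, 0, -0.002, 0.03, 0, 0]
}}

```text
time_s: 11.95
eef_pos: [0.5323, -0.0418, 0.1166]
tool_rot: [[-0.038, 0.995, 0.093], [0.999, 0.037, 0.02], [0.017, 0.094, -0.995]]
contact_force: [0.3, -0.0, -0.3]
opening: 0.49
```

>>> {"op": "jog_arm", "data": {
  "commands": [0, 0.03, 0, 0, 0.001, 0.03, 0, 0, 0.001, 0.027, 0, 0, 0.001, 0.015, 0, 0, 0, 0.005, 0, 0]
}}

```text
time_s: 12.37
eef_pos: [0.5336, 0.0781, 0.117]
tool_rot: [[-0.047, 0.994, 0.094], [0.999, 0.045, 0.025], [0.021, 0.095, -0.995]]
contact_force: [0.3, 0.1, -0.3]
opening: 0.492
```

>>> {"op": "jog_arm", "data": {
  "commands": [0, 0, -0.02, 0, -0.001, 0.001, -0.02, 0, -0.001, 0.001, -0.015, 0, -0.001, 0.001, -0.01, 0, 0, 0, 0, 0]
}}

```text
time_s: 12.78
eef_pos: [0.5318, 0.0824, 0.0511]
tool_rot: [[-0.051, 0.994, 0.099], [0.998, 0.048, 0.027], [0.022, 0.1, -0.995]]
contact_force: [-0.6, 0.3, -1.1]
opening: 0.491
```

>>> {"op": "jog_arm", "data": {
  "commands": [0, -0.003, -0.01, 0, 0, -0.003, -0.01, 0, 0, -0.002, -0.01, 0, 0, -0.001, -0.006, 0, 0, 0, -0.002, 0]
}}

```text
time_s: 13.2
eef_pos: [0.5339, 0.07, 0.0118]
tool_rot: [[-0.048, 0.994, 0.103], [0.999, 0.045, 0.026], [0.021, 0.104, -0.994]]
contact_force: [2.2, 0.4, 0.6]
opening: 0.49
```

>>> {"op": "jog_arm", "data": {
  "commands": [0, 0, -0.003, 0, 0, 0, -0.002, 0, 0, 0, 0, 0]
}}

```text
time_s: 13.45
eef_pos: [0.5366, 0.0695, 0.007]
tool_rot: [[-0.046, 0.993, 0.107], [0.999, 0.044, 0.026], [0.021, 0.108, -0.994]]
contact_force: [0.4, -0.2, -1.0]
opening: 0.489
```

>>> {"op": "jog_arm", "data": {
  "commands": [0, 0, 0, 0, 0, 0, 0, 0, 0, 0, 0, 0],
  "grip": -0.4
}}

```text
time_s: 13.7
eef_pos: [0.5451, 0.0703, 0.0104]
tool_rot: [[-0.046, 0.991, 0.123], [0.999, 0.043, 0.027], [0.021, 0.124, -0.992]]
contact_force: [-0.7, 0.1, -0.4]
opening: 0.701
```

>>> {"op": "jog_arm", "data": {
  "commands": [0, 0, 0.015, 0, 0, 0, 0.025, 0, 0, 0, 0.03, 0, 0, -0.01, 0.03, 0, 0, -0.02, 0.02, 0]
}}

```text
time_s: 14.12
eef_pos: [0.537, 0.0433, 0.1288]
tool_rot: [[-0.053, 0.993, 0.105], [0.998, 0.05, 0.026], [0.02, 0.106, -0.994]]
contact_force: [1.1, -0.2, -0.2]
opening: 0.699
```

>>> {"op": "jog_arm", "data": {
  "commands": [0, -0.03, 0, 0, 0, -0.03, 0, 0, 0, -0.03, 0, 0, 0, -0.03, 0, 0, 0, -0.03, -0.01, 0],
  "grip": -1
}}

```text
time_s: 14.53
eef_pos: [0.5367, -0.1054, 0.1258]
tool_rot: [[-0.066, 0.992, 0.111], [0.997, 0.062, 0.033], [0.026, 0.113, -0.993]]
contact_force: [0.4, 0.3, 0.5]
opening: 0.997
```

>>> {"op": "jog_arm", "data": {
  "commands": [0, -0.02, -0.02, 0, 0, -0.01, -0.02, 0, 0, 0, -0.02, 0, 0, 0, -0.02, 0, 0, 0, -0.01, 0]
}}

```text
time_s: 14.95
eef_pos: [0.5328, -0.1451, 0.0342]
tool_rot: [[-0.055, 0.992, 0.111], [0.998, 0.052, 0.032], [0.026, 0.113, -0.993]]
contact_force: [0.0, 0.3, -0.2]
opening: 1.0
```

```bash
python3 look.py w3; python3 -c "
from h import *
s=manip.state();print(s['joint_positions'].round(3))
im,c=snap('scene')
for o in white(im,c,.034,(.3,.75,-.5,-.15)): print('sc',o)"
```

```text
14.95 [ 0.5328 -0.1451  0.0342] [[-0.055, 0.992, 0.111], [0.998, 0.052, 0.032], [0.026, 0.113, -0.993]]
top (array([ 0.4462, -0.3922,  0.038 ]), [436, 215, 15, 15, 161], array([442.7, 222.1]))
[-0.151  0.539  0.471  2.053 -0.566  0.57   0.781]
sc (array([ 0.4424, -0.3908,  0.034 ]), [176, 258, 18, 13, 185], array([184.6, 264.1]))
```

>>> {"op": "jog_arm", "data": {
  "commands": [0, 0, -0.012, 0, 0, 0, -0.012, 0, 0, 0, -0.01, 0, 0, 0, -0.005, 0, 0, 0, -0.003, 0]
}}

```text
time_s: 15.52
eef_pos: [0.5372, -0.143, -0.0056]
tool_rot: [[-0.06, 0.991, 0.119], [0.998, 0.057, 0.032], [0.025, 0.121, -0.992]]
contact_force: [-0.4, 0.2, -0.1]
opening: 1.003
```

>>> {"op": "jog_arm", "data": {
  "commands": [0, 0, -0.003, 0, 0, 0, -0.003, 0, 0, 0, -0.003, 0, 0, 0, -0.003, 0, 0, 0, -0.003, 0]
}}

```text
time_s: 15.93
eef_pos: [0.5374, -0.1429, -0.0074]
tool_rot: [[-0.058, 0.99, 0.125], [0.998, 0.053, 0.045], [0.038, 0.128, -0.991]]
contact_force: [-12.0, 2.8, 42.4]
opening: 1.003
```

>>> {"op": "jog_arm", "data": {
  "commands": [0, 0, 0.02, 0, 0, 0, 0.03, 0, 0, 0, 0.03, 0, 0, 0, 0.02, 0.05, 0, 0, 0.01, 0.12]
}}

```text
time_s: 16.35
eef_pos: [0.5347, -0.1428, 0.1065]
tool_rot: [[-0.225, 0.968, 0.112], [0.974, 0.218, 0.067], [0.04, 0.124, -0.991]]
contact_force: [0.6, 0.0, -0.7]
opening: 1.0
```

```bash
python3 -c "
from h import *
s=manip.state();print(s['joint_positions'].round(3))"
```

```text
[-0.161  0.424  0.502  2.001 -0.454  0.726  0.854]
```

>>> {"op": "jog_arm", "data": {
  "commands": [-0.003, -0.009, 0.005, -0.12, -0.003, -0.009, 0.005, -0.12, -0.003, -0.009, 0.005, -0.12, -0.003, -0.009, 0.005, -0.12, -0.003, -0.009, 0.005, -0.12],
  "grip": -0.5
}}

```text
time_s: 16.77
eef_pos: [0.5221, -0.1892, 0.1373]
tool_rot: [[0.368, 0.919, 0.14], [0.929, -0.37, -0.011], [0.041, 0.134, -0.99]]
contact_force: [-0.0, 0.3, -0.3]
opening: 0.75
```

>>> {"op": "jog_arm", "data": {
  "commands": [-0.003, -0.009, 0, -0.12, -0.003, -0.009, 0, -0.12, -0.003, -0.009, 0, -0.12, -0.003, -0.009, 0, -0.12, -0.003, -0.009, 0, -0.12]
}}

```text
time_s: 17.18
eef_pos: [0.507, -0.2364, 0.1399]
tool_rot: [[0.842, 0.528, 0.113], [0.538, -0.838, -0.091], [0.046, 0.138, -0.989]]
contact_force: [-0.2, -0.4, -0.2]
opening: 0.749
```

```bash
python3 -c "
from h import *
s=manip.state();print(s['joint_positions'].round(3))"
```

```text
[-0.403  0.463  0.947  2.019 -0.507  0.755 -0.182]
```

>>> {"op": "jog_arm", "data": {
  "commands": [-0.003, -0.009, 0, -0.12, -0.003, -0.009, 0, -0.12, -0.003, -0.009, 0, -0.12, -0.003, -0.009, 0, -0.12, -0.003, -0.009, 0, -0.12]
}}

```text
time_s: 17.6
eef_pos: [0.4917, -0.2821, 0.1407]
tool_rot: [[0.997, -0.062, 0.041], [-0.055, -0.989, -0.14], [0.05, 0.137, -0.989]]
contact_force: [-0.3, -0.2, -1.0]
opening: 0.751
```

>>> {"op": "jog_arm", "data": {
  "commands": [-0.003, -0.009, 0, -0.12, -0.003, -0.009, 0, -0.12, -0.003, -0.009, 0, -0.12, -0.003, -0.009, 0, -0.12, -0.003, -0.009, 0, -0.12]
}}

```text
time_s: 18.02
eef_pos: [0.4773, -0.3273, 0.1404]
tool_rot: [[0.776, -0.629, -0.046], [-0.628, -0.766, -0.137], [0.051, 0.136, -0.989]]
contact_force: [-0.7, -0.2, -0.9]
opening: 0.751
```

```bash
python3 -c "
from h import *
s=manip.state();print(s['joint_positions'].round(3))"
```

```text
[-0.387  0.773  1.268  1.891 -0.717  1.025 -1.104]
```

>>> {"op": "jog_arm", "data": {
  "commands": [-0.008, -0.015, 0, 0, -0.008, -0.015, 0, 0, -0.008, -0.015, 0, 0, -0.004, -0.01, 0, 0, -0.001, -0.002, 0, 0]
}}

```text
time_s: 18.43
eef_pos: [0.4482, -0.3868, 0.1389]
tool_rot: [[0.773, -0.633, -0.05], [-0.633, -0.762, -0.138], [0.05, 0.139, -0.989]]
contact_force: [-0.3, -0.9, 0.1]
opening: 0.747
```

>>> {"op": "jog_arm", "data": {
  "commands": [0, 0, -0.015, 0, 0, 0, -0.02, 0, 0, 0, -0.02, 0, 0, 0, -0.015, 0, 0, 0, -0.005, 0]
}}

```text
time_s: 18.85
eef_pos: [0.4508, -0.3866, 0.0628]
tool_rot: [[0.773, -0.633, -0.044], [-0.632, -0.762, -0.138], [0.054, 0.134, -0.989]]
contact_force: [-0.1, 0.5, -1.0]
opening: 0.753
```

```bash
python3 look.py w4; python3 -c "
from h import *
s=manip.state();print(s['joint_positions'].round(3))"
```

```text
18.85 [ 0.4508 -0.3866  0.0628] [[0.773, -0.633, -0.044], [-0.632, -0.762, -0.138], [0.054, 0.134, -0.989]]
(array([ 0.449 , -0.3923,  0.038 ]), [289, 206, 63, 59, 2906], array([320., 235.]))
[-0.189  0.842  1.12   1.92  -0.824  0.883 -0.954]
```

>>> {"op": "jog_arm", "data": {
  "commands": [-0.002, -0.004, -0.008, 0, -0.002, -0.003, -0.012, 0, -0.001, -0.002, -0.015, 0, -0.001, 0, -0.012, 0, 0, 0, -0.006, 0]
}}

```text
time_s: 19.37
eef_pos: [0.4471, -0.3984, 0.0113]
tool_rot: [[0.774, -0.633, -0.038], [-0.631, -0.763, -0.143], [0.061, 0.134, -0.989]]
contact_force: [0.3, -0.3, 0.1]
opening: 0.75
```

>>> {"op": "jog_arm", "data": {
  "commands": [-0.0005, 0.001, -0.004, 0, 0, 0.001, -0.004, 0, 0, 0, 0, 0]
}}

```text
time_s: 19.62
eef_pos: [0.4457, -0.3963, 0.0012]
tool_rot: [[0.773, -0.633, -0.039], [-0.631, -0.762, -0.142], [0.06, 0.134, -0.989]]
contact_force: [-0.3, -0.0, 0.5]
opening: 0.752
```

>>> {"op": "jog_arm", "data": {
  "commands": [0, 0, 0, 0, 0, 0, 0, 0, 0, 0, 0, 0, 0, 0, 0, 0],
  "grip": 0.3
}}

```text
time_s: 19.95
eef_pos: [0.4474, -0.3961, 0.0035]
tool_rot: [[0.774, -0.633, -0.036], [-0.631, -0.763, -0.142], [0.062, 0.132, -0.989]]
contact_force: [-0.3, 0.4, -0.4]
opening: 0.509
```

>>> {"op": "jog_arm", "data": {
  "commands": [0, 0, 0.015, 0, 0, 0, 0.025, 0, 0, 0, 0.03, 0, 0.003, 0.005, 0.03, 0.05, 0.005, 0.02, 0.015, 0.05]
}}

```text
time_s: 20.37
eef_pos: [0.4518, -0.3725, 0.1207]
tool_rot: [[0.831, -0.555, -0.028], [-0.553, -0.82, -0.146], [0.058, 0.137, -0.989]]
contact_force: [0.7, -0.2, -0.2]
opening: 0.502
```

>>> {"op": "jog_arm", "data": {
  "commands": [0.005, 0.021, 0, 0.12, 0.005, 0.021, 0, 0.12, 0.005, 0.021, 0, 0.12, 0.005, 0.021, 0, 0.12, 0.005, 0.021, 0, 0.12]
}}

```text
time_s: 20.78
eef_pos: [0.4792, -0.2665, 0.1266]
tool_rot: [[0.997, 0.025, 0.071], [0.034, -0.99, -0.138], [0.067, 0.14, -0.988]]
contact_force: [0.1, -0.1, -0.4]
opening: 0.5
```

>>> {"op": "jog_arm", "data": {
  "commands": [0.005, 0.021, 0, 0.12, 0.005, 0.021, 0, 0.12, 0.005, 0.021, 0, 0.12, 0.005, 0.021, 0, 0.12, 0.005, 0.021, 0, 0.12]
}}

```text
time_s: 21.2
eef_pos: [0.5048, -0.1554, 0.1282]
tool_rot: [[0.788, 0.599, 0.142], [0.611, -0.788, -0.07], [0.07, 0.142, -0.987]]
contact_force: [-0.0, -0.4, -0.6]
opening: 0.503
```

>>> {"op": "jog_arm", "data": {
  "commands": [0.005, 0.021, 0, 0.12, 0.005, 0.021, 0, 0.12, 0.005, 0.021, 0, 0.12, 0.005, 0.021, 0, 0.12, 0.005, 0.021, 0, 0.12]
}}

```text
time_s: 21.62
eef_pos: [0.5298, -0.0451, 0.1302]
tool_rot: [[0.282, 0.946, 0.159], [0.957, -0.29, 0.028], [0.073, 0.144, -0.987]]
contact_force: [0.4, 0.2, -1.1]
opening: 0.505
```

```bash
python3 -c "
from h import *
s=manip.state();print(s['joint_positions'].round(3))
snap('top','t5')"
```

```text
[-0.568  0.349  0.719  2.095 -0.447  0.668  0.149]
```

>>> {"op": "jog_arm", "data": {
  "commands": [0.003, 0.02, 0, 0.11, 0.003, 0.018, 0, 0.11, 0.002, 0.01, 0, 0.1, 0, 0.002, -0.01, 0, 0, 0, -0.01, 0]
}}

```text
time_s: 22.08
eef_pos: [0.5408, 0.012, 0.1121]
tool_rot: [[-0.055, 0.988, 0.147], [0.996, 0.043, 0.083], [0.076, 0.151, -0.986]]
contact_force: [-0.0, 0.1, -1.1]
opening: 0.499
```

>>> {"op": "jog_arm", "data": {
  "commands": [0, 0, -0.01, 0, 0, 0, -0.015, 0, 0, 0, -0.015, 0, 0, 0, -0.01, 0, 0, 0, 0, 0]
}}

```text
time_s: 22.5
eef_pos: [0.5372, 0.007, 0.0539]
tool_rot: [[-0.036, 0.989, 0.142], [0.997, 0.025, 0.077], [0.072, 0.145, -0.987]]
contact_force: [0.7, 0.2, -0.6]
opening: 0.504
```

```bash
python3 -c "
from h import *
im,c=snap('top');cv2.imwrite('pics/c6.png',cv2.resize(im[100:250,220:340],None,fx=4,fy=4,interpolation=cv2.INTER_CUBIC)[:,:,::-1])"
```

```text
(no output)
```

View pics/c6.png

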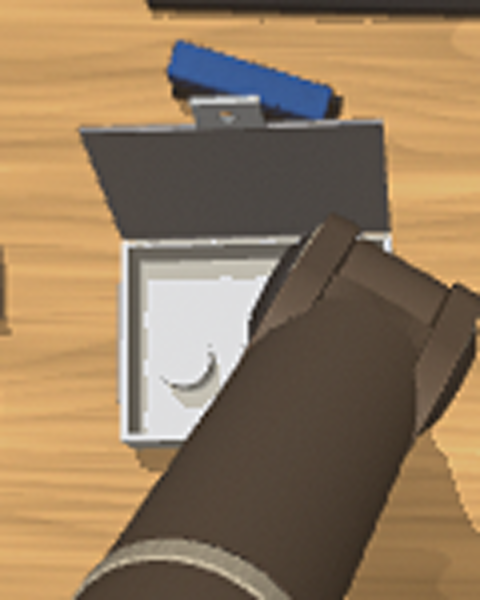

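>>> {"op": "jog_arm", "data": {
  "commands": [0.002, 0.003, -0.01, 0, 0.002, 0.003, -0.012, 0, 0.002, 0.003, -0.01, 0, 0.001, 0.001, -0.005, 0, 0, 0, -0.002, 0]
}}

```text
time_s: 22.97
eef_pos: [0.5464, 0.0171, 0.0131]
tool_rot: [[-0.032, 0.989, 0.146], [0.997, 0.021, 0.076], [0.072, 0.148, -0.986]]
contact_force: [-0.5, -1.3, -0.6]
opening: 0.502
```

>>> {"op": "jog_arm", "data": {
  "commands": [0, -0.001, -0.003, 0, 0, 0, -0.002, 0, 0, 0, 0, 0]
}}

```text
time_s: 23.22
eef_pos: [0.5468, 0.0164, 0.0086]
tool_rot: [[-0.033, 0.989, 0.146], [0.997, 0.022, 0.078], [0.074, 0.148, -0.986]]
contact_force: [-1.6, 0.4, 4.1]
opening: 0.506
```

>>> {"op": "jog_arm", "data": {
  "commands": [0, 0, 0, 0, 0, 0, 0, 0, 0, 0, 0, 0],
  "grip": -0.25
}}

```text
time_s: 23.47
eef_pos: [0.5478, 0.0159, 0.0097]
tool_rot: [[-0.032, 0.988, 0.149], [0.997, 0.021, 0.078], [0.074, 0.151, -0.986]]
contact_force: [0.5, -0.5, -1.1]
opening: 0.628
```

>>> {"op": "jog_arm", "data": {
  "commands": [0, 0, 0.01, 0, 0, 0, 0.02, 0, 0, 0, 0.025, 0, 0, 0, 0.03, 0, 0, 0, 0.03, 0]
}}

```text
time_s: 23.88
eef_pos: [0.5427, 0.0144, 0.1248]
tool_rot: [[-0.029, 0.99, 0.137], [0.997, 0.018, 0.075], [0.072, 0.138, -0.988]]
contact_force: [0.5, 0.4, 0.9]
opening: 0.625
```

>>> {"op": "jog_arm", "data": {
  "commands": [-0.02, 0, 0.02, 0, -0.03, 0, 0.01, 0, -0.03, 0, 0, 0, -0.03, 0, 0, 0, -0.02, 0, 0, 0]
}}

```text
time_s: 24.3
eef_pos: [0.4163, 0.013, 0.1651]
tool_rot: [[-0.027, 0.988, 0.152], [0.997, 0.015, 0.077], [0.073, 0.153, -0.985]]
contact_force: [-0.4, -0.5, -0.0]
opening: 0.627
```

```bash
python3 -c "
from h import *
print(manip.state()['joint_positions'].round(3))
im,c=snap('scene');cv2.imwrite('pics/c7.png',cv2.resize(im[120:260,290:450],None,fx=4,fy=4,interpolation=cv2.INTER_CUBIC)[:,:,::-1])"
```

```text
[-0.782  0.025  0.717  2.298 -0.134  0.671  0.053]
```

View pics/c7.png

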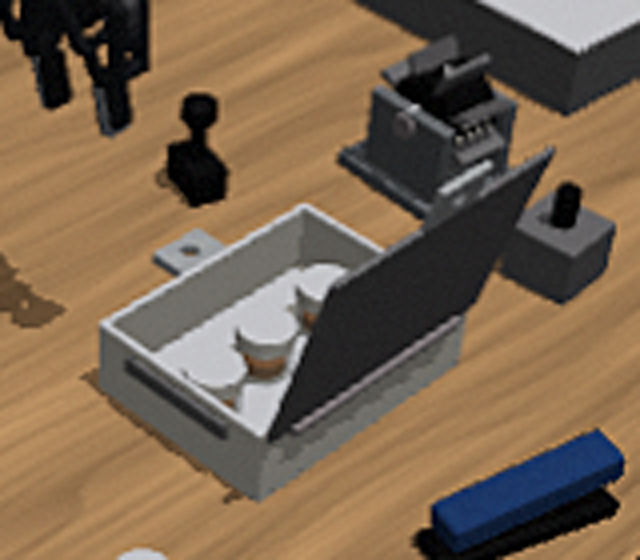

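All three pots stand in the carrier. The tool has drifted about 9° off vertical, so before the lid I'll push the shut fingers against the carrier's fixed front wall to undo the tilt.

>>> {"op": "jog_arm", "data": {
  "commands": [0, 0, -0.025, 0.03, 0, 0, -0.03, 0.03, 0, 0, -0.03, 0, 0, 0, -0.025, 0, 0, 0, -0.015, 0],
  "grip": 1
}}

```text
time_s: 24.77
eef_pos: [0.4159, 0.0147, 0.0427]
tool_rot: [[-0.091, 0.983, 0.159], [0.992, 0.077, 0.096], [0.083, 0.166, -0.983]]
contact_force: [0.7, -0.1, 0.7]
opening: -0.002
```

>>> {"op": "jog_arm", "data": {
  "commands": [0, 0, -0.008, 0, 0, 0, -0.005, 0, 0.005, 0, 0, 0, 0.005, 0, 0, 0, 0.004, 0, 0, 0]
}}

```text
time_s: 25.18
eef_pos: [0.4295, 0.0136, 0.0271]
tool_rot: [[-0.088, 0.984, 0.154], [0.993, 0.074, 0.096], [0.083, 0.161, -0.983]]
contact_force: [0.4, -0.7, -0.1]
opening: 0.004
```

>>> {"op": "jog_arm", "data": {
  "commands": [0.007, 0, 0, 0, 0.007, 0, 0, 0, 0.006, 0, 0, 0, 0.005, 0, 0, 0, 0.004, 0, 0, 0]
}}

```text
time_s: 25.6
eef_pos: [0.4635, 0.0145, 0.0295]
tool_rot: [[-0.09, 0.983, 0.157], [0.992, 0.076, 0.097], [0.084, 0.164, -0.983]]
contact_force: [-19.3, -3.8, 11.7]
opening: -0.003
```

>>> {"op": "jog_arm", "data": {
  "commands": [0.004, 0, 0, 0, 0.004, 0, 0, 0, 0.004, 0, 0, 0, 0.004, 0, 0, 0, 0.004, 0, 0, 0]
}}

```text
time_s: 26.02
eef_pos: [0.4626, 0.0161, 0.0239]
tool_rot: [[-0.091, 0.989, 0.118], [0.991, 0.078, 0.106], [0.096, 0.127, -0.987]]
contact_force: [-12.4, -1.3, 7.1]
opening: 0.001
```

>>> {"op": "jog_arm", "data": {
  "commands": [0.005, 0, 0.001, 0, 0.005, 0, 0.001, 0, 0.005, 0, 0.001, 0, 0.005, 0, 0.001, 0, 0.005, 0, 0.001, 0]
}}

```text
time_s: 26.43
eef_pos: [0.462, 0.017, 0.0226]
tool_rot: [[-0.089, 0.993, 0.071], [0.99, 0.081, 0.115], [0.108, 0.081, -0.991]]
contact_force: [-15.0, -3.1, 9.0]
opening: -0.004
```

>>> {"op": "jog_arm", "data": {
  "commands": [0.005, 0, 0.001, 0, 0.005, 0, 0.001, 0, 0.005, 0, 0.001, 0, 0.005, 0, 0.001, 0, 0.005, 0, 0.001, 0]
}}

```text
time_s: 26.85
eef_pos: [0.4611, 0.0175, 0.0222]
tool_rot: [[-0.086, 0.996, 0.023], [0.989, 0.083, 0.123], [0.12, 0.033, -0.992]]
contact_force: [-14.7, -2.9, 9.8]
opening: -0.003
```

>>> {"op": "jog_arm", "data": {
  "commands": [0.005, 0, 0.001, 0, 0.005, 0, 0.001, 0, 0.005, 0, 0.001, 0, 0.005, 0, 0.001, 0, 0.005, 0, 0.001, 0]
}}

```text
time_s: 27.27
eef_pos: [0.4598, 0.0177, 0.0229]
tool_rot: [[-0.082, 0.996, -0.027], [0.988, 0.085, 0.13], [0.132, -0.016, -0.991]]
contact_force: [-15.2, -1.8, 8.4]
opening: -0.002
```

>>> {"op": "jog_arm", "data": {
  "commands": [0.005, 0, 0.001, 0, 0.005, 0, 0.001, 0, -0.005, -0.005, 0, 0, -0.01, -0.015, 0, 0, -0.005, -0.02, 0, 0]
}}

```text
time_s: 27.68
eef_pos: [0.4377, -0.0195, 0.0225]
tool_rot: [[-0.087, 0.995, -0.052], [0.987, 0.093, 0.135], [0.139, -0.04, -0.99]]
contact_force: [-0.6, 0.6, -0.3]
opening: 0.002
```

>>> {"op": "jog_arm", "data": {
  "commands": [0, -0.02, 0, 0, 0, -0.015, 0, 0, 0.02, 0, 0, 0, 0.025, 0, 0, 0, 0.02, 0, 0, 0]
}}

```text
time_s: 28.1
eef_pos: [0.4993, -0.0619, 0.0231]
tool_rot: [[-0.079, 0.995, -0.053], [0.987, 0.086, 0.133], [0.137, -0.042, -0.99]]
contact_force: [0.6, -0.5, 0.1]
opening: 0.002
```

>>> {"op": "jog_arm", "data": {
  "commands": [0.015, 0.003, 0, 0, 0.01, 0.004, 0, 0, 0.003, 0.005, 0, 0, 0, 0.005, 0, 0, 0, 0.005, 0, 0]
}}

```text
time_s: 28.52
eef_pos: [0.5332, -0.0419, 0.0231]
tool_rot: [[-0.078, 0.996, -0.048], [0.988, 0.084, 0.129], [0.133, -0.038, -0.99]]
contact_force: [0.2, -0.4, -0.2]
opening: 0.003
```

>>> {"op": "jog_arm", "data": {
  "commands": [0, 0.005, 0, 0, 0, 0.005, 0, 0, 0, 0.005, 0, 0, 0, 0.005, 0, 0, 0, 0.005, 0, 0]
}}

```text
time_s: 28.93
eef_pos: [0.5321, -0.0345, 0.0234]
tool_rot: [[-0.067, 0.997, -0.039], [0.992, 0.071, 0.103], [0.106, -0.032, -0.994]]
contact_force: [1.8, -13.3, -4.0]
opening: 0.005
```

>>> {"op": "jog_arm", "data": {
  "commands": [0, 0.005, 0, 0, 0, 0.005, 0, 0, 0, 0.005, 0, 0, 0, 0.005, 0, 0, 0, 0.005, 0, 0]
}}

```text
time_s: 29.35
eef_pos: [0.532, -0.0347, 0.0237]
tool_rot: [[-0.049, 0.998, -0.025], [0.996, 0.05, 0.069], [0.07, -0.022, -0.997]]
contact_force: [1.9, -13.8, -4.3]
opening: 0.004
```

>>> {"op": "jog_arm", "data": {
  "commands": [0, 0.005, 0, 0, 0, 0.005, 0, 0, 0, 0.005, 0, 0, 0, 0.005, 0, 0, 0, 0.005, 0, 0]
}}

```text
time_s: 29.77
eef_pos: [0.5318, -0.0349, 0.0242]
tool_rot: [[-0.029, 0.999, -0.012], [0.999, 0.03, 0.035], [0.035, -0.011, -0.999]]
contact_force: [3.3, -15.0, -5.7]
opening: 0.002
```

>>> {"op": "jog_arm", "data": {
  "commands": [0, 0.005, 0, 0, 0, 0.005, 0, 0, 0, 0.005, 0, 0, 0, -0.008, 0, 0, 0, -0.012, 0.005, 0]
}}

```text
time_s: 30.18
eef_pos: [0.53, -0.0545, 0.0289]
tool_rot: [[-0.019, 1.0, -0.007], [1.0, 0.019, 0.013], [0.013, -0.006, -1.0]]
contact_force: [-0.0, 0.3, 0.4]
opening: -0.002
```

>>> {"op": "jog_arm", "data": {
  "commands": [0, -0.005, 0.03, 0, 0, 0, 0.035, 0, 0, 0, 0.035, 0, 0, 0, 0.035, 0, 0, 0, 0.035, 0]
}}

```text
time_s: 30.6
eef_pos: [0.5202, -0.0644, 0.2004]
tool_rot: [[-0.013, 1.0, -0.024], [1.0, 0.013, 0.014], [0.014, -0.024, -1.0]]
contact_force: [0.3, 1.2, -0.2]
opening: 0.0
```

>>> {"op": "jog_arm", "data": {
  "commands": [0, 0, 0.035, 0, 0.02, 0, 0.025, 0, 0.03, 0, 0.01, 0, 0.03, 0, 0, 0, 0.03, 0, 0, 0]
}}

```text
time_s: 31.02
eef_pos: [0.6278, -0.0678, 0.2871]
tool_rot: [[-0.011, 1.0, -0.013], [1.0, 0.011, 0.027], [0.027, -0.012, -1.0]]
contact_force: [0.4, 0.5, 0.2]
opening: -0.002
```

```bash
python3 -c "
from h import *
s=manip.state();print(s['joint_positions'].round(3))
im,c=snap('top')
for u,v,z in [(284,120,.055),(270,113,.055),(302,126,.055)]: print(onz(c,u,v,z).round(3))
im,c=snap('scene'); 
# lid tongue end/corner points from crop px (/4 + 290,120)
for x,y in [(552,148),(272,438),(490,165)]: print(x/4+290,y/4+120, ray(c,x/4+290,y/4+120)[1].round(3))
e,w=ray(c,552/4+290,148/4+120)
# lid corner far-left: carrier y=+0.1 -> world line; solve point on carrier plane y=+0.1
C=np.array([.5445,.0719,0]);a=.048;X=np.array([np.cos(a),np.sin(a),0]);Y=np.array([-np.sin(a),np.cos(a),0])
t=((C+.1*Y-e)@Y)/(w@Y);p=e+w*t-C;print('lid corner carrier frame',p@X,p[2],'angle',np.arctan2(p[2]-.056,-(p@X-.075)))
"
```

```text
[-0.512  0.485  0.835  1.53  -0.389  1.312  0.384]
[0.74  0.082 0.055]
[0.761 0.125 0.055]
[0.723 0.027 0.055]
428.0 157.0 [-0.479  0.723 -0.569]
358.0 229.5 [-0.496  0.536 -0.691]
412.5 161.25 [-0.496  0.693 -0.576]
lid corner carrier frame 0.1188771970944748 0.20290201250579332 angle 1.8610448224207088
```

>>> {"op": "jog_arm", "data": {
  "commands": [0.025, 0.01, 0, 0, 0.02, 0.03, 0, 0, 0.02, 0.03, 0, 0, 0.015, 0.03, 0, 0, 0.005, 0.025, 0, 0]
}}

```text
time_s: 31.53
eef_pos: [0.7113, 0.0481, 0.2867]
tool_rot: [[0.007, 1.0, -0.018], [1.0, -0.007, 0.024], [0.023, -0.019, -1.0]]
contact_force: [-0.2, 0.3, 0.0]
opening: -0.002
```

>>> {"op": "jog_arm", "data": {
  "commands": [0, 0.008, -0.015, 0, 0, 0, -0.025, 0, 0, 0, -0.03, 0, 0, 0, -0.025, 0, 0, 0, -0.012, 0]
}}

```text
time_s: 31.95
eef_pos: [0.7101, 0.0645, 0.1801]
tool_rot: [[-0.004, 1.0, -0.016], [1.0, 0.004, 0.03], [0.03, -0.016, -0.999]]
contact_force: [0.2, 0.4, -0.6]
opening: -0.0
```

>>> {"op": "jog_arm", "data": {
  "commands": [-0.012, 0.003, -0.002, 0, -0.014, 0.003, 0, 0, -0.014, 0.002, 0, 0, -0.014, 0, 0, 0, -0.014, 0, 0, 0]
}}

```text
time_s: 32.37
eef_pos: [0.6402, 0.0666, 0.1778]
tool_rot: [[0.001, 1.0, -0.015], [1.0, -0.0, 0.026], [0.026, -0.015, -1.0]]
contact_force: [1.3, -0.5, 0.4]
opening: -0.001
```

>>> {"op": "jog_arm", "data": {
  "commands": [-0.016, 0, 0, 0, -0.016, 0, 0, 0, -0.016, 0, 0, 0, -0.016, 0, 0, 0, -0.016, 0, -0.003, 0]
}}

```text
time_s: 32.78
eef_pos: [0.5578, 0.0626, 0.1801]
tool_rot: [[0.004, 1.0, -0.007], [1.0, -0.004, 0.029], [0.029, -0.008, -1.0]]
contact_force: [2.1, -0.7, -0.8]
opening: 0.0
```

```bash
python3 -c "
from h import *
im,c=snap('scene');cv2.imwrite('pics/c8.png',cv2.resize(im[60:260,250:450],None,fx=3,fy=3,interpolation=cv2.INTER_CUBIC)[:,:,::-1])"
```

```text
(no output)
```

View pics/c8.png

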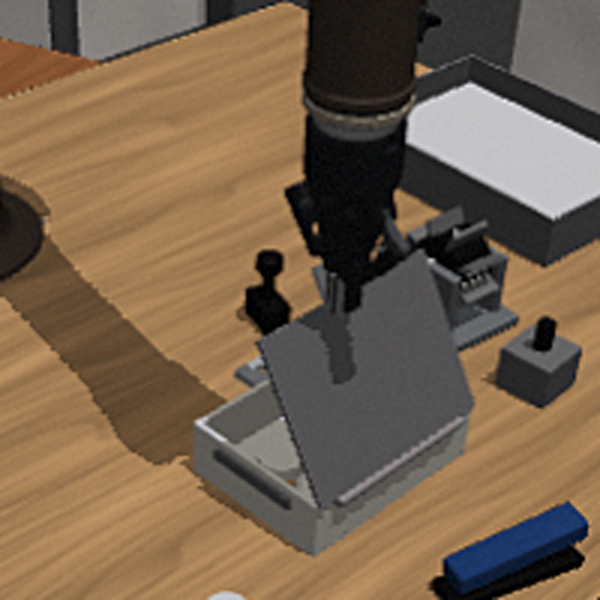

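The lid has been pushed over to about 65° and the fingers are behind its upper edge. I'll follow it down.

>>> {"op": "jog_arm", "data": {
  "commands": [-0.01, 0, -0.012, 0, -0.01, 0, -0.015, 0, -0.01, 0, -0.015, 0, -0.009, 0, -0.015, 0, -0.008, 0, -0.015, 0]
}}

```text
time_s: 33.25
eef_pos: [0.5097, 0.0609, 0.113]
tool_rot: [[0.007, 1.0, 0.001], [0.999, -0.007, 0.038], [0.038, 0.001, -0.999]]
contact_force: [0.4, -0.2, 0.4]
opening: -0.004
```

>>> {"op": "jog_arm", "data": {
  "commands": [-0.005, 0.002, -0.012, 0, -0.005, 0.002, -0.012, 0, -0.004, 0.001, -0.01, 0, 0, 0, -0.007, 0, 0, 0, -0.003, 0]
}}

```text
time_s: 33.67
eef_pos: [0.4945, 0.0644, 0.0683]
tool_rot: [[0.009, 1.0, 0.001], [0.999, -0.01, 0.041], [0.041, 0.001, -0.999]]
contact_force: [-1.7, 0.6, 2.5]
opening: 0.002
```

>>> {"op": "jog_arm", "data": {
  "commands": [0, 0, -0.004, 0, 0, 0, -0.004, 0, 0, 0, -0.003, 0, 0, 0, -0.003, 0, 0, 0, -0.001, 0]
}}

```text
time_s: 34.08
eef_pos: [0.4951, 0.0642, 0.0614]
tool_rot: [[0.012, 1.0, -0.002], [0.998, -0.012, 0.054], [0.054, -0.002, -0.999]]
contact_force: [-2.6, 0.5, 2.9]
opening: 0.006
```

>>> {"op": "jog_arm", "data": {
  "commands": [0, 0, -0.003, 0, 0, 0, -0.002, 0, 0, 0, 0, 0]
}}

```text
time_s: 34.33
eef_pos: [0.4957, 0.0642, 0.062]
tool_rot: [[0.013, 1.0, -0.001], [0.998, -0.013, 0.063], [0.063, -0.002, -0.998]]
contact_force: [-0.4, -0.6, -0.1]
opening: -0.002
```

>>> {"op": "jog_arm", "data": {
  "commands": [0, 0, 0.02, 0, 0, 0, 0.03, 0, 0, 0.005, 0.03, 0, 0, 0.015, 0.03, 0, 0.01, 0.03, 0.02, 0],
  "grip": -0.3
}}

```text
time_s: 34.75
eef_pos: [0.5032, 0.1067, 0.1946]
tool_rot: [[0.026, 1.0, -0.007], [0.998, -0.026, 0.058], [0.058, -0.008, -0.998]]
contact_force: [0.7, -0.5, -0.3]
opening: 0.651
```

>>> {"op": "jog_arm", "data": {
  "commands": [0.013, 0.035, 0.005, 0, 0.013, 0.035, 0, 0, 0.013, 0.03, 0, 0, 0.01, 0.015, 0, 0, 0.002, 0.004, 0, 0]
}}

```text
time_s: 35.17
eef_pos: [0.5604, 0.2379, 0.2081]
tool_rot: [[0.021, 1.0, 0.006], [0.997, -0.022, 0.069], [0.069, 0.004, -0.998]]
contact_force: [0.3, 0.1, -0.4]
opening: 0.654
```

```bash
python3 -c "
from h import *
s=manip.state();print(s['eef_pos'].round(4),s['joint_positions'].round(3))
im,c=snap('wrist');cv2.imwrite('pics/w9.png',im[:,:,::-1])
im,c=snap('top','t9')"
```

```text
[0.5604 0.2379 0.2081] [-1.014  0.473  0.795  1.732 -0.452  1.084 -0.085]
```

View pics/w9.png

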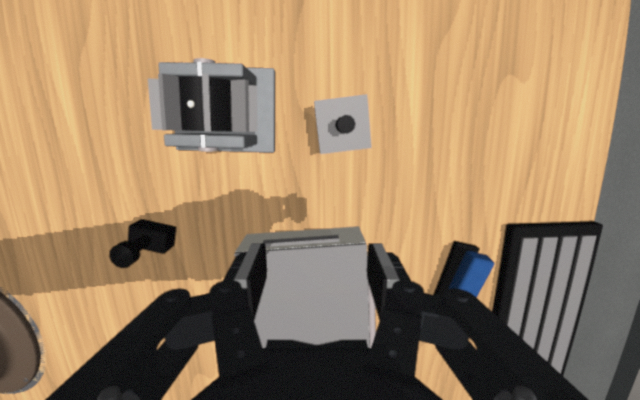

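```bash
cat > pin.py <<'E'
from h import *
import sys
def pinpos(im,c,g,z):
    u,v=proj(c,g).astype(int); x0,y0=u-30,v-30
    g2=cv2.cvtColor(im,cv2.COLOR_RGB2GRAY)
    m=np.zeros_like(g2); m[max(0,y0):y0+60,max(0,x0):x0+60]=1; m&=(g2<45)
    n,l,st,ct=cv2.connectedComponentsWithStats(m)
    for i in range(1,n):
        if st[i,4]>25: print('dark',st[i],ct[i].round(1),onz(c,*ct[i],z).round(4),'front edge',onz(c,*ct[i],z).round(4))
E
python3 - <<'E'
from pin import *
s=manip.state();print(s['eef_pos'].round(4))
iw,cw=snap('wrist'); it,ct=snap('top'); isc,cs=snap('scene')
g=(.582,.295,.07)
for im,c in ((iw,cw),(it,ct),(isc,cs)): pinpos(im,c,g,.065)
# keeper corners wrist
for p in [(313,101),(367,95),(372,149),(318,154)]: print(onz(cw,*p,.045).round(4))
p=onz(cw,345,124,.068);print(p)
E
```

```text
[0.5594 0.2353 0.2077]
dark [337 117   7  12  31] [339.1 122.9] [0.5849 0.3085 0.065 ] front edge [0.5849 0.3085 0.065 ]
dark [183 138  38  60 903] [202.2 161.3] [0.605  0.3166 0.065 ] front edge [0.605  0.3166 0.065 ]
dark [395 139  19  18 177] [402.9 144.4] [0.4495 0.3461 0.065 ] front edge [0.4495 0.3461 0.065 ]
dark [414 139  33  10 122] [427.8 142. ] [0.4891 0.4163 0.065 ] front edge [0.4891 0.4163 0.065 ]
dark [395 151   6  20  92] [397.1 160.7] [0.4976 0.2674 0.065 ] front edge [0.4976 0.2674 0.065 ]
dark [409 157   8   7  27] [412.9 160.1] [0.5246 0.3058 0.065 ] front edge [0.5246 0.3058 0.065 ]
dark [427 166   8  11  67] [430.9 171.2] [0.5935 0.3039 0.065 ] front edge [0.5935 0.3039 0.065 ]
dark [415 177  28  19 233] [426.  186.1] [0.6292 0.2397 0.065 ] front edge [0.6292 0.2397 0.065 ]
[0.5594 0.3316 0.045 ]
[0.6157 0.3365 0.045 ]
[0.622  0.2806 0.045 ]
[0.5635 0.2765 0.045 ]
[0.5904296  0.30720835 0.068     ]
```

>>> {"op": "jog_arm", "data": {
  "commands": [0.01, 0.025, -0.005, 0, 0.01, 0.022, -0.015, 0, 0.006, 0.012, -0.02, 0, 0.003, 0.004, -0.015, 0, 0, 0, 0, 0]
}}

```text
time_s: 35.83
eef_pos: [0.5895, 0.2871, 0.1543]
tool_rot: [[0.041, 0.999, 0.007], [0.997, -0.042, 0.07], [0.07, 0.004, -0.998]]
contact_force: [-1.2, -0.2, 0.3]
opening: 0.652
```

Run:
```python
from h import *
s=manip.state();print(s['eef_pos'].round(4),s['tool_rot'].round(3).tolist())
im,c=snap('wrist','w10')
print(proj(c,(.590,.306,.075)))
```

```text
[0.5895 0.2871 0.1543] [[0.041, 0.999, 0.007], [0.997, -0.042, 0.07], [0.07, 0.004, -0.998]]
[314.49909563 190.8712764 ]
```

View pics/w10.png

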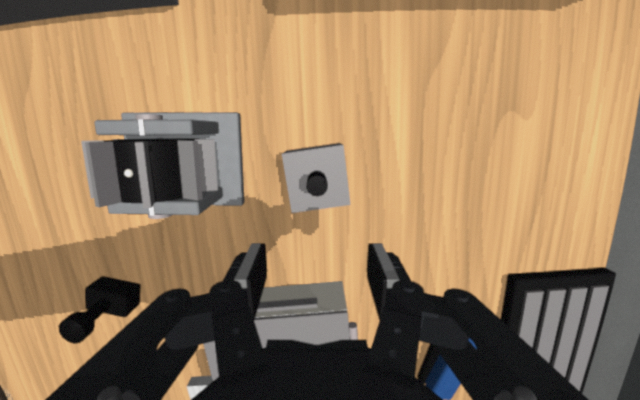

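Run:
```python
from h import *
c=manip.calibration('wrist'); print(np.round(c['eye'],3))
P=[onz(c,*p,.045)for p in [(283,153),(341,144),(349,202),(291,211)]]
print(np.round(P,4),np.mean(P,0).round(4))
im=cv2.imread('pics/w10.png',0)
m=(im[160:205,298:335]<40).astype(np.uint8); y,x=np.nonzero(m); print(x.min()+298,x.max()+298,y.min()+160,y.max()+160)
q=np.mean(P,0)
for z in (.045,.060,.075): print(z,proj(c,(q[0],q[1],z)).round(1))
```

```text
[0.593 0.354 0.303]
[[0.5632 0.3346 0.045 ]
 [0.6156 0.3404 0.045 ]
 [0.622  0.2864 0.045 ]
 [0.567  0.28   0.045 ]] [0.592  0.3104 0.045 ]
308 325 172 194
0.045 [316.  178.2]
0.06 [316.1 181.1]
0.075 [316.1 184.4]
```

>>> {"op": "jog_arm", "data": {
  "commands": [0.001, 0.01, -0.012, 0.03, 0.001, 0.008, -0.02, 0.03, 0.001, 0.004, -0.018, 0, 0, 0.002, -0.01, 0, 0, 0, -0.002, 0]
}}

```text
time_s: 36.3
eef_pos: [0.5949, 0.3071, 0.0954]
tool_rot: [[-0.019, 1.0, 0.009], [0.997, 0.019, 0.073], [0.073, 0.01, -0.997]]
contact_force: [0.2, 0.7, -0.9]
opening: 0.655
```

Run:
```python
from h import *
s=manip.state();print(s['eef_pos'].round(4),s['tool_rot'].round(3).tolist())
im,c=snap('wrist','w11'); u,v=proj(c,(.592,.310,.075)).astype(int); print(u,v)
g=cv2.cvtColor(im,cv2.COLOR_RGB2GRAY)
m=(g[v-35:v+35,u-35:u+35]<45).astype(np.uint8)
n,l,st,ct=cv2.connectedComponentsWithStats(m)
for i in range(1,n):
  if st[i,4]>60:
    x,y,w,h,a=st[i]; uu,vv=u-35+x+w/2-.5,v-35+y+h/2-.5
    print(st[i],uu,vv,onz(c,uu,vv,.075).round(4),onz(c,uu,vv,.070).round(4))
```

```text
[0.5949 0.3071 0.0954] [[-0.019, 1.0, 0.009], [0.997, 0.019, 0.073], [0.073, 0.01, -0.997]]
310 235
[ 22  11  27  36 779] 310.0 228.5 [0.5918 0.3145 0.075 ] [0.5918 0.3128 0.07  ]
```

>>> {"op": "jog_arm", "data": {
  "commands": [-0.001, 0.003, -0.01, 0, -0.001, 0.002, -0.014, 0, -0.001, 0.001, -0.012, 0, 0, 0, -0.006, 0, 0, 0, 0, 0]
}}

```text
time_s: 36.77
eef_pos: [0.5929, 0.3124, 0.0526]
tool_rot: [[-0.018, 1.0, 0.013], [0.997, 0.017, 0.075], [0.074, 0.014, -0.997]]
contact_force: [-0.0, -0.5, -0.0]
opening: 0.651
```

>>> {"op": "jog_arm", "data": {
  "commands": [-0.0005, 0, -0.003, 0, 0, 0, -0.001, 0, 0, 0, 0, 0]
}}

```text
time_s: 37.02
eef_pos: [0.5924, 0.312, 0.0479]
tool_rot: [[-0.018, 1.0, 0.012], [0.997, 0.017, 0.074], [0.074, 0.013, -0.997]]
contact_force: [0.2, -0.4, 0.7]
opening: 0.652
```

>>> {"op": "jog_arm", "data": {
  "commands": [0, 0, 0, 0, 0, 0, 0, 0, 0, 0, 0, 0, 0, 0, 0, 0, 0, 0, 0, 0],
  "grip": 1,
  "grip_force": 60
}}

```text
time_s: 37.43
eef_pos: [0.5929, 0.3121, 0.0492]
tool_rot: [[-0.018, 1.0, 0.013], [0.997, 0.017, 0.075], [0.075, 0.015, -0.997]]
contact_force: [0.6, -0.7, -0.7]
opening: 0.187
```

>>> {"op": "jog_arm", "data": {
  "commands": [0, 0, 0.012, 0, 0, 0, 0.02, 0, 0, 0, 0.02, 0, 0, 0, 0.02, 0, 0, 0, 0.015, 0]
}}

```text
time_s: 37.85
eef_pos: [0.5908, 0.3105, 0.1386]
tool_rot: [[-0.017, 1.0, 0.008], [0.997, 0.016, 0.071], [0.071, 0.01, -0.997]]
contact_force: [0.3, 0.6, -0.1]
opening: 0.19
```

>>> {"op": "jog_arm", "data": {
  "commands": [-0.012, -0.022, 0, 0, -0.014, -0.025, 0, 0, -0.014, -0.025, 0, 0, -0.014, -0.025, 0, 0, -0.014, -0.025, 0, 0]
}}

```text
time_s: 38.27
eef_pos: [0.5256, 0.1925, 0.1481]
tool_rot: [[-0.027, 0.999, 0.021], [0.997, 0.025, 0.079], [0.079, 0.023, -0.997]]
contact_force: [0.8, -0.4, -0.8]
opening: 0.191
```

>>> {"op": "jog_arm", "data": {
  "commands": [-0.014, -0.025, 0, 0, -0.014, -0.025, 0, 0, -0.014, -0.025, 0, 0, -0.012, -0.02, 0, 0, -0.005, -0.008, 0, 0]
}}

```text
time_s: 38.68
eef_pos: [0.4629, 0.0812, 0.1526]
tool_rot: [[-0.021, 0.999, 0.025], [0.996, 0.019, 0.084], [0.084, 0.027, -0.996]]
contact_force: [-0.5, 0.4, -0.7]
opening: 0.19
```

Run:
```python
from h import *
s=manip.state();print(s['eef_pos'].round(4),s['tool_rot'].round(3).tolist(),s['joint_positions'].round(2))
im,c=snap('wrist'); print(proj(c,(.4555,.0685,.061)))
u,v=200,80
cv2.imwrite('pics/w12.png',cv2.resize(im[80:330,180:460],None,fx=2.4,fy=2.4,interpolation=cv2.INTER_CUBIC)[:,:,::-1])
```

```text
[0.4629 0.0812 0.1526] [[-0.021, 0.999, 0.025], [0.996, 0.019, 0.084], [0.084, 0.027, -0.996]] [-0.91  0.28  0.83  2.12 -0.39  0.83  0.18]
[303.94855818 224.04011232]
```

View pics/w12.png

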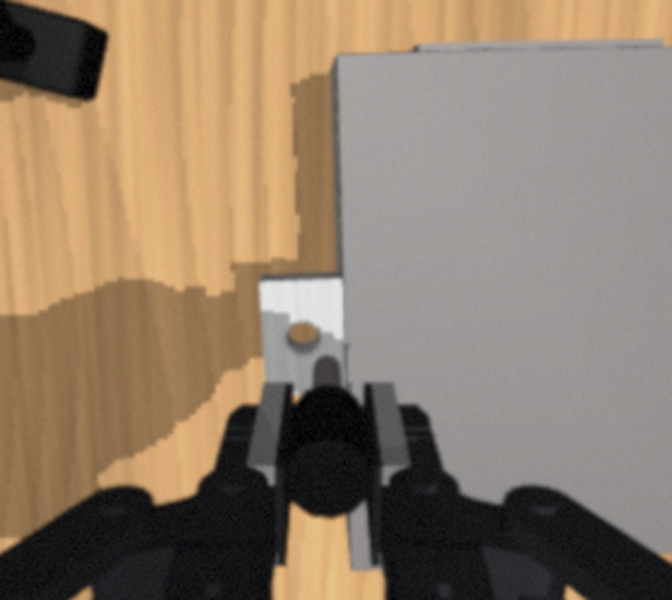

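Run:
```python
from h import *
c=manip.calibration('wrist'); print(np.round(c['eye'],3))
print('hole',onz(c,180+304/2.4,80+336/2.4,.061).round(4))
for z in (.106,.109): print('foot',onz(c,180+326/2.4,80+360/2.4,z).round(4))
s=manip.state(); R=s['tool_rot']; 
# model: grip centre at keeper (.592,.3113,.05) when TCP (.5929,.3121,.0492)
R0=np.array([[-.018,1,.013],[.997,.017,.075],[.075,.015,-.997]]); rel=R0.T@(np.array([.592,.3113,.005])-[.5929,.3121,.0492])
print('model foot',(s['eef_pos']+R@rel).round(4))
```

```text
[0.458 0.146 0.301]
hole [0.4577 0.0716 0.061 ]
foot [0.4645 0.0781 0.106 ]
foot [0.4644 0.0792 0.109 ]
model foot [0.4624 0.0802 0.1086]
```

Lid flat and closed. The tongue hole is at wrist px (306.7,220) and the pin foot at (316,230), so the correction is about (-6,-8) mm.

>>> {"op": "jog_arm", "data": {
  "commands": [-0.002, -0.003, -0.008, 0, -0.002, -0.003, -0.01, 0, -0.001, -0.001, -0.01, 0, 0, 0, -0.007, 0, 0, 0, 0, 0]
}}

```text
time_s: 39.15
eef_pos: [0.4609, 0.077, 0.117]
tool_rot: [[-0.024, 0.999, 0.03], [0.996, 0.021, 0.088], [0.088, 0.032, -0.996]]
contact_force: [-0.5, 0.6, -0.8]
opening: 0.186
```

```bash
cat > fit.py <<'E'
from h import *
import sys
s=manip.state();print(s['eef_pos'].round(4),s['tool_rot'].round(3).tolist())
R=s['tool_rot'];R0=np.array([[-.018,1,.013],[.997,.017,.075],[.075,.015,-.997]]); rel=R0.T@(np.array([.592,.3113,.005])-[.5929,.3121,.0492])
f=s['eef_pos']+R@rel; print('model foot',f.round(4))
im,c=snap('wrist'); p=proj(c,f); h=proj(c,(.457,.071,.061)); print('px foot',p.round(1),'hole',h.round(1),'eye',np.round(c['eye'],3))
u,v=(p+h)/2; u=int(u)-50; v=int(v)-40; print('crop origin',u,v)
cv2.imwrite('pics/'+sys.argv[1]+'.png',cv2.resize(im[v:v+80,u:u+100],None,fx=6,fy=6,interpolation=cv2.INTER_CUBIC)[:,:,::-1])
E
python3 fit.py w13
```

```text
[0.4609 0.077  0.117 ] [[-0.024, 0.999, 0.03], [0.996, 0.021, 0.088], [0.088, 0.032, -0.996]]
model foot [0.4607 0.0768 0.0728]
px foot [313.  228.4] hole [307.6 230.6] eye [0.455 0.142 0.265]
crop origin 260 189
```

View pics/w13.png

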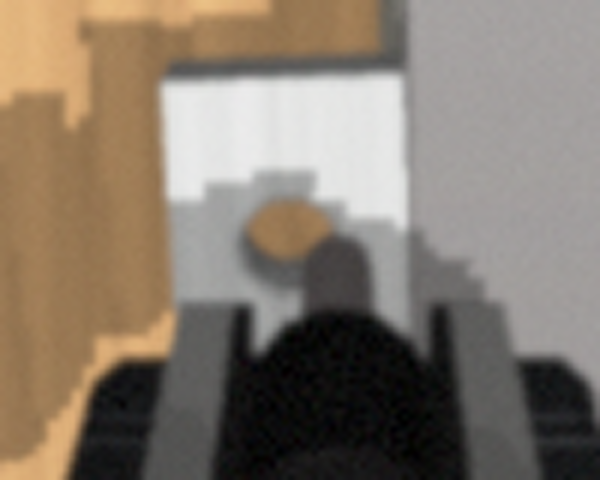

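Run:
```python
from h import *
c=manip.calibration('wrist')
print(onz(c,308.3,229.3,.061).round(4), onz(c,316.3,230.7,.0728).round(4))
```

```text
[0.4577 0.0719 0.061 ] [0.4633 0.075  0.0728]
```

>>> {"op": "jog_arm", "data": {
  "commands": [-0.003, -0.002, 0, 0, -0.002, -0.002, -0.002, 0, 0, 0, -0.002, 0, 0, 0, 0, 0]
}}

```text
time_s: 39.53
eef_pos: [0.4565, 0.0735, 0.113]
tool_rot: [[-0.025, 0.999, 0.03], [0.996, 0.022, 0.087], [0.086, 0.033, -0.996]]
contact_force: [0.3, -0.2, -0.3]
opening: 0.191
```

```bash
python3 fit.py w14
```

```text
[0.4565 0.0735 0.113 ] [[-0.025, 0.999, 0.03], [0.996, 0.022, 0.087], [0.086, 0.033, -0.996]]
model foot [0.4563 0.0732 0.0688]
px foot [313.  228.4] hole [313.6 227.8] eye [0.451 0.139 0.261]
crop origin 263 188
```

View pics/w14.png

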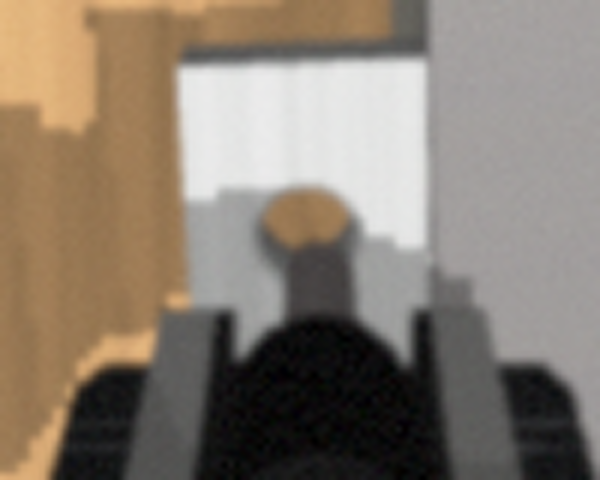

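>>> {"op": "jog_arm", "data": {
  "commands": [-0.001, 0, -0.004, 0, -0.001, 0, -0.004, 0, 0, 0, -0.004, 0, 0, 0, -0.003, 0, 0, 0, 0, 0]
}}

```text
time_s: 40.0
eef_pos: [0.4547, 0.0739, 0.0971]
tool_rot: [[-0.026, 0.999, 0.032], [0.996, 0.023, 0.088], [0.087, 0.034, -0.996]]
contact_force: [-0.2, -0.9, -0.1]
opening: 0.188
```

>>> {"op": "jog_arm", "data": {
  "commands": [0, 0, -0.004, 0, 0, 0, -0.005, 0, 0, 0, -0.005, 0, 0, 0, -0.003, 0, 0, 0, 0, 0]
}}

```text
time_s: 40.42
eef_pos: [0.4547, 0.0738, 0.0779]
tool_rot: [[-0.025, 0.999, 0.031], [0.996, 0.023, 0.088], [0.087, 0.034, -0.996]]
contact_force: [0.6, 0.1, -0.1]
opening: 0.193
```

>>> {"op": "jog_arm", "data": {
  "commands": [0, 0, -0.004, 0, 0, 0, -0.004, 0, 0, 0, -0.004, 0, 0, 0, -0.003, 0, 0, 0, -0.002, 0]
}}

```text
time_s: 40.83
eef_pos: [0.4555, 0.074, 0.0635]
tool_rot: [[-0.024, 0.999, 0.031], [0.995, 0.021, 0.094], [0.094, 0.034, -0.995]]
contact_force: [-20.0, -5.4, 69.3]
opening: 0.189
```

>>> {"op": "jog_arm", "data": {
  "commands": [0, 0, 0.002, 0, 0, 0, 0, 0]
}}

```text
time_s: 41.0
eef_pos: [0.4561, 0.0736, 0.0671]
tool_rot: [[-0.023, 0.999, 0.033], [0.995, 0.02, 0.097], [0.097, 0.035, -0.995]]
contact_force: [0.2, -0.2, -0.5]
opening: 0.191
```

>>> {"op": "jog_arm", "data": {
  "commands": [0, 0, 0, 0, 0, 0, 0, 0, 0, 0, 0, 0],
  "grip": -0.2
}}

```text
time_s: 41.25
eef_pos: [0.4564, 0.0736, 0.0668]
tool_rot: [[-0.023, 0.999, 0.034], [0.995, 0.02, 0.098], [0.097, 0.036, -0.995]]
contact_force: [0.1, -0.3, 0.9]
opening: 0.592
```

>>> {"op": "jog_arm", "data": {
  "commands": [0, 0, 0.01, 0, 0, 0, 0.02, 0, 0, 0, 0.03, 0, 0, 0, 0.03, 0, 0, 0, 0.03, 0]
}}

```text
time_s: 41.67
eef_pos: [0.4507, 0.072, 0.1833]
tool_rot: [[-0.021, 1.0, 0.019], [0.996, 0.02, 0.088], [0.088, 0.021, -0.996]]
contact_force: [1.0, 0.5, 0.9]
opening: 0.605
```

>>> {"op": "jog_arm", "data": {
  "commands": [0, 0.02, 0.03, 0, 0, 0.03, 0.01, 0, -0.005, 0.03, 0, 0, -0.005, 0.03, 0, 0, -0.005, 0.02, 0, 0]
}}

```text
time_s: 42.08
eef_pos: [0.4389, 0.2027, 0.2316]
tool_rot: [[-0.011, 0.999, 0.03], [0.996, 0.009, 0.093], [0.093, 0.031, -0.995]]
contact_force: [0.6, -0.0, 0.2]
opening: 0.598
```

Run:
```python
from h import *
print(manip.state()['joint_positions'].round(2))
it,ct=snap('top'); isc,cs=snap('scene'); iw,cw=snap('wrist','w15f')
a=cv2.resize(isc[110:260,290:450],(480,450),interpolation=cv2.INTER_CUBIC)
b=cv2.resize(iw,(720,450))[:, :320]
cv2.imwrite('pics/w15.png',np.hstack([a,b])[:,:,::-1])
```

```text
[-1.22  0.15  0.83  2.02 -0.22  0.97 -0.27]
```

View pics/w15.png

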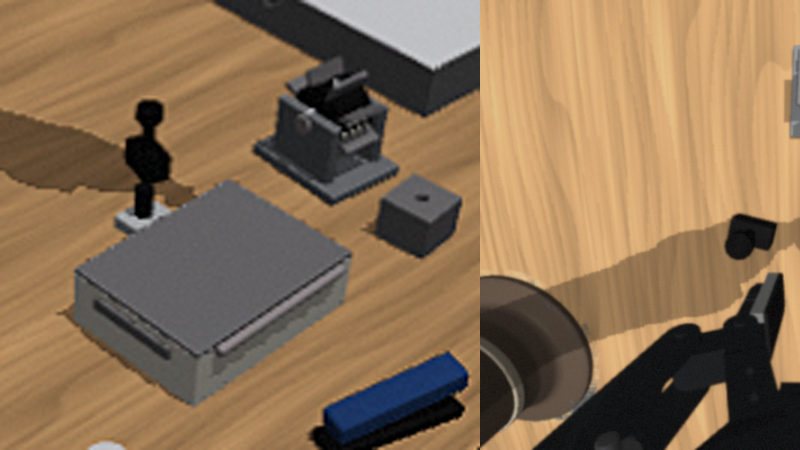

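Run:
```python
from h import *
im,c=snap('top')
P=np.array([onz(c,170+x/3.6,100+y/3.6,.012) for x,y in [(62,338),(180,348),(160,492),(47,482)]])
print(P.round(4),P.mean(0).round(4))
```

```text
[[0.5147 0.3725 0.012 ]
 [0.5086 0.2722 0.012 ]
 [0.3873 0.2809 0.012 ]
 [0.3933 0.3755 0.012 ]] [0.4509 0.3253 0.012 ]
```

>>> {"op": "jog_arm", "data": {
  "commands": [0.003, 0.02, 0, 0, 0.004, 0.022, 0, 0, 0.003, 0.015, 0, 0, 0.001, 0.004, 0, 0, 0, 0, 0, 0],
  "grip": 1,
  "grip_force": 30
}}

```text
time_s: 42.7
eef_pos: [0.4519, 0.256, 0.2298]
tool_rot: [[-0.001, 1.0, 0.028], [0.996, -0.001, 0.088], [0.088, 0.028, -0.996]]
contact_force: [-0.0, -1.2, 0.2]
opening: 0.001
```

```bash
cat > tal.py <<'E'
from h import *
import sys
s=manip.state();print(s['eef_pos'].round(4),s['tool_rot'].round(3).tolist())
A=np.array([.451,.325,.064]);a=-.055;X=np.array([np.cos(a),np.sin(a),0]);Y=np.array([-np.sin(a),np.cos(a),0]);Z=np.array([0,0,1.])
im,c=snap('wrist'); 
b=im.copy()
for ph in np.radians(np.arange(-90,91,15)):
    p=proj(c,A+.05*(np.sin(ph)*X+np.cos(ph)*Z)+.023*Y); q=proj(c,A+.05*(np.sin(ph)*X+np.cos(ph)*Z)-.023*Y)
    print(round(np.degrees(ph)),p.round(0),q.round(0))
for sx in(-.06,.06):
    for sy in(-.048,.048): print('base',proj(c,A*[1,1,0]+.012*Z+sx*X+sy*Y).round(0))
u,v=proj(c,A+.03*Z).astype(int);u0=max(0,u-100);v0=max(0,v-75);print('crop',u0,v0)
cv2.imwrite('pics/'+sys.argv[1]+'.png',cv2.resize(b[v0:v0+150,u0:u0+200],None,fx=4,fy=4,interpolation=cv2.INTER_CUBIC)[:,:,::-1])
E
python3 tal.py w16
```

```text
[0.4519 0.256  0.2298] [[-0.001, 1.0, 0.028], [0.996, -0.001, 0.088], [0.088, 0.028, -0.996]]
-90 [264. 106.] [263. 150.]
-75 [264. 105.] [263. 151.]
-60 [267. 104.] [266. 152.]
-45 [274. 104.] [273. 153.]
-30 [285. 103.] [283. 154.]
-15 [298. 103.] [296. 155.]
0 [312. 104.] [309. 156.]
15 [326. 105.] [323. 156.]
30 [339. 106.] [336. 157.]
45 [349. 108.] [345. 157.]
60 [356. 109.] [352. 156.]
75 [358. 111.] [355. 156.]
90 [358. 112.] [355. 155.]
base [262. 167.]
base [263.  89.]
base [354. 172.]
base [360.  95.]
crop 210 55
```

View pics/w16.png

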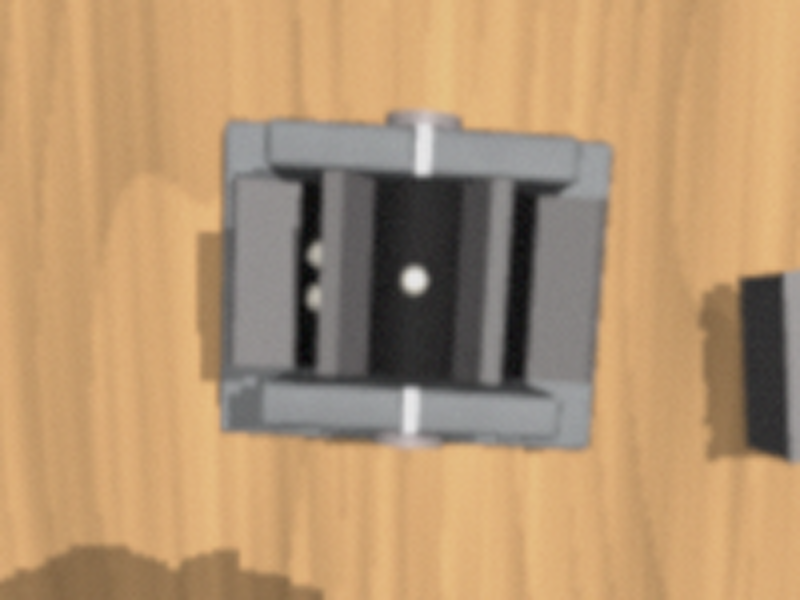

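Wheel view: one dot is squarely on top, ridges at px 293 and 335 around the axle at 314, so the tally is about 0.79 rad. It needs two 45° strokes, and the axle is near (0.455,0.330).

>>> {"op": "jog_arm", "data": {
  "commands": [-0.01, 0.018, -0.01, 0, -0.012, 0.02, -0.015, 0, -0.012, 0.02, -0.02, 0, -0.008, 0.012, -0.02, 0, -0.002, 0.003, -0.01, 0]
}}

```text
time_s: 43.17
eef_pos: [0.4108, 0.3227, 0.1554]
tool_rot: [[0.012, 0.999, 0.034], [0.996, -0.015, 0.091], [0.091, 0.033, -0.995]]
contact_force: [-0.3, 0.3, 0.6]
opening: -0.003
```

>>> {"op": "jog_arm", "data": {
  "commands": [0, 0, -0.003, 0, 0, 0, 0, 0]
}}

```text
time_s: 43.33
eef_pos: [0.4099, 0.3202, 0.1506]
tool_rot: [[0.012, 0.999, 0.032], [0.996, -0.015, 0.087], [0.088, 0.031, -0.996]]
contact_force: [0.5, -0.5, -0.3]
opening: 0.001
```

>>> {"op": "jog_arm", "data": {
  "commands": [0, 0.004, -0.012, 0, 0, 0.004, -0.013, 0, 0, 0.002, -0.012, 0, 0, 0, -0.006, 0, 0, 0, -0.001, 0]
}}

```text
time_s: 43.75
eef_pos: [0.414, 0.3283, 0.1052]
tool_rot: [[0.018, 0.999, 0.036], [0.996, -0.021, 0.09], [0.091, 0.035, -0.995]]
contact_force: [0.2, -0.7, -0.5]
opening: -0.001
```

>>> {"op": "jog_arm", "data": {
  "commands": [0.008, 0, -0.0005, 0, 0.009, 0, -0.0005, 0, 0.009, 0, 0, 0, 0.008, 0, 0, 0, 0.003, 0, 0, 0]
}}

```text
time_s: 44.17
eef_pos: [0.4545, 0.3266, 0.1094]
tool_rot: [[0.02, 0.999, 0.033], [0.995, -0.022, 0.094], [0.094, 0.031, -0.995]]
contact_force: [-1.9, 0.2, -0.9]
opening: -0.003
```

```bash
sed -i 's/\[.451,.325,.064\]/[.4547,.3305,.064]/' tal.py
python3 - <<'E'
from h import *
im,c=snap('wrist','w17f'); s,cs=snap('scene')
A=np.array([.4547,.3305,.064]);u,v=proj(c,A+[0,0,.03]).astype(int);print(u,v)
p=proj(cs,A+[0,0,.03]).astype(int);print(p)
E
```

```text
314 237
[401 138]
```

>>> {"op": "jog_arm", "data": {
  "commands": [0, 0, 0.015, 0, 0, 0, 0.03, 0, 0, -0.015, 0.03, 0, 0, -0.03, 0.03, 0, 0, -0.025, 0.01, 0]
}}

```text
time_s: 44.68
eef_pos: [0.4512, 0.2584, 0.2228]
tool_rot: [[0.012, 1.0, 0.029], [0.996, -0.014, 0.085], [0.086, 0.028, -0.996]]
contact_force: [1.1, -1.1, 0.1]
opening: 0.001
```

```bash
python3 tal.py w17
python3 - <<'E'
import cv2,numpy as np
im=cv2.imread('pics/w17.png',0)
h=im.shape[0]
for y in (260,280,300,320): print(y,im[y,60:740:8].tolist())
E
```

```text
[0.4512 0.2584 0.2228] [[0.012, 1.0, 0.029], [0.996, -0.014, 0.085], [0.086, 0.028, -0.996]]
-90 [266. 103.] [266. 148.]
-75 [266. 101.] [266. 148.]
-60 [270. 100.] [269. 149.]
-45 [277.  99.] [276. 150.]
-30 [288.  99.] [286. 151.]
-15 [301.  99.] [299. 152.]
0 [316.  99.] [314. 153.]
15 [331. 100.] [328. 153.]
30 [344. 101.] [341. 153.]
45 [354. 103.] [351. 153.]
60 [360. 104.] [357. 153.]
75 [363. 106.] [360. 152.]
90 [362. 107.] [359. 152.]
base [264. 166.]
base [264.  85.]
base [358. 169.]
base [364.  90.]
crop 214 51
260 [167, 170, 162, 163, 177, 178, 174, 173, 179, 175, 174, 180, 184, 188, 188, 145, 135, 135, 102, 142, 159, 157, 156, 155, 154, 105, 97, 59, 121, 123, 109, 103, 102, 102, 103, 48, 23, 24, 31, 33, 44, 44, 42, 47, 50, 46, 53, 61, 84, 147, 150, 112, 30, 24, 24, 19, 26, 102, 123, 122, 122, 124, 123, 123, 121, 113, 141, 170, 176, 173, 179, 173, 173, 164, 158, 160, 168, 172, 169, 177, 176, 180, 181, 184, 175]
280 [165, 170, 164, 169, 178, 178, 174, 174, 178, 176, 173, 179, 184, 189, 188, 141, 133, 130, 102, 144, 157, 156, 156, 157, 152, 103, 97, 63, 121, 121, 107, 102,
[... 369 characters left out ...]
57, 154, 105, 96, 64, 121, 121, 106, 101, 102, 105, 100, 40, 24, 28, 28, 33, 49, 46, 43, 48, 46, 43, 56, 62, 94, 149, 150, 91, 138, 209, 162, 36, 37, 107, 124, 123, 122, 126, 121, 123, 117, 123, 157, 182, 176, 176, 178, 175, 171, 163, 158, 160, 158, 164, 173, 178, 174, 152, 152, 172, 85]
320 [164, 166, 176, 173, 179, 179, 178, 173, 177, 178, 174, 175, 183, 188, 188, 139, 134, 129, 101, 144, 157, 158, 157, 157, 153, 103, 97, 62, 121, 121, 106, 104, 103, 103, 99, 37, 26, 26, 68, 199, 227, 181, 58, 48, 47, 34, 54, 63, 105, 150, 142, 76, 99, 157, 100, 25, 50, 117, 125, 123, 123, 122, 123, 122, 116, 127, 150, 181, 176, 175, 179, 172, 173, 164, 160, 160, 158, 156, 159, 132, 120, 124, 128, 124, 72]
```

View pics/w17.png

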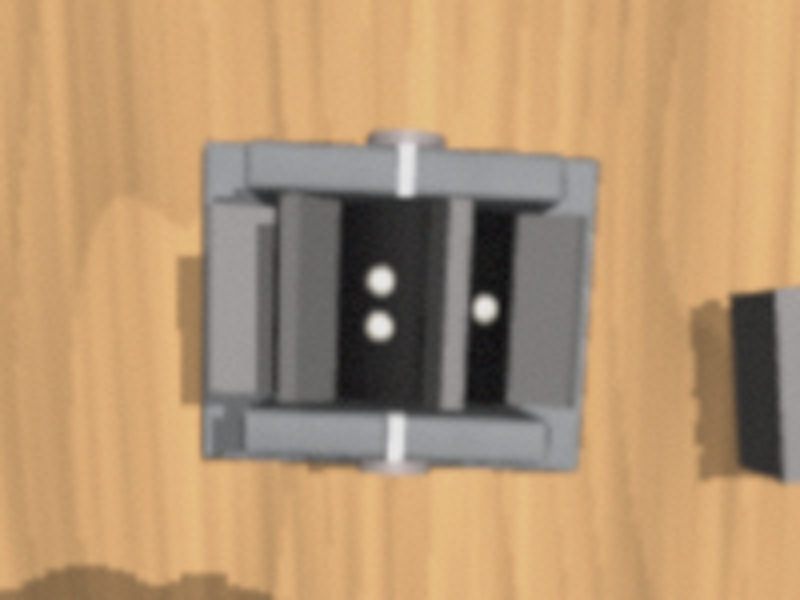

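The wheel now shows two dots on top, about 8° short (ridges at crop 287/458, axle mark 401). One longer stroke brings up face 3.

>>> {"op": "jog_arm", "data": {
  "commands": [-0.012, 0.018, -0.01, 0, -0.014, 0.02, -0.015, 0, -0.014, 0.02, -0.02, 0, -0.008, 0.012, -0.02, 0, -0.002, 0.003, -0.01, 0]
}}

```text
time_s: 45.15
eef_pos: [0.4037, 0.3269, 0.1509]
tool_rot: [[0.024, 0.999, 0.039], [0.995, -0.028, 0.096], [0.097, 0.036, -0.995]]
contact_force: [-0.0, 0.7, -0.2]
opening: 0.001
```

>>> {"op": "jog_arm", "data": {
  "commands": [-0.001, 0.002, -0.01, 0, -0.001, 0.001, -0.012, 0, -0.001, 0.001, -0.01, 0, 0, 0, -0.004, 0, 0, 0, 0, 0]
}}

```text
time_s: 45.57
eef_pos: [0.4004, 0.3299, 0.1101]
tool_rot: [[0.023, 0.999, 0.038], [0.995, -0.027, 0.092], [0.093, 0.035, -0.995]]
contact_force: [0.3, -0.2, 0.6]
opening: -0.003
```

>>> {"op": "jog_arm", "data": {
  "commands": [0.001, 0, -0.004, 0, 0.002, 0, -0.004, 0, 0.005, 0, -0.002, 0, 0.008, 0, -0.001, 0, 0.008, 0, -0.001, 0]
}}

```text
time_s: 45.98
eef_pos: [0.4213, 0.3295, 0.0999]
tool_rot: [[0.023, 0.999, 0.025], [0.995, -0.026, 0.094], [0.095, 0.023, -0.995]]
contact_force: [-48.1, -17.6, 88.2]
opening: -0.003
```

>>> {"op": "jog_arm", "data": {
  "commands": [0.008, 0, -0.001, 0, 0.008, 0, -0.001, 0, 0.007, 0, -0.0005, 0, 0.004, 0, 0, 0, 0, 0, 0, 0]
}}

```text
time_s: 46.4
eef_pos: [0.4451, 0.3279, 0.1101]
tool_rot: [[0.025, 1.0, 0.004], [0.994, -0.025, 0.107], [0.107, 0.001, -0.994]]
contact_force: [-2.4, 0.4, -1.1]
opening: -0.004
```

>>> {"op": "jog_arm", "data": {
  "commands": [0, 0, -0.002, 0, 0, 0, -0.002, 0, 0, 0, -0.001, 0]
}}

```text
time_s: 46.65
eef_pos: [0.4488, 0.328, 0.1074]
tool_rot: [[0.027, 1.0, 0.009], [0.994, -0.027, 0.11], [0.11, 0.006, -0.994]]
contact_force: [-1.7, -5.1, 16.4]
opening: -0.002
```

>>> {"op": "jog_arm", "data": {
  "commands": [0, 0, 0.015, 0, 0, 0, 0.03, 0, 0, -0.015, 0.03, 0, 0, -0.03, 0.03, 0, 0, -0.025, 0.01, 0]
}}

```text
time_s: 47.07
eef_pos: [0.4473, 0.26, 0.2208]
tool_rot: [[0.019, 1.0, 0.007], [0.995, -0.019, 0.102], [0.102, 0.005, -0.995]]
contact_force: [0.9, -1.0, 1.2]
opening: 0.001
```

```bash
cat > prof.py <<'E'
import subprocess,cv2,numpy as np,sys
print(subprocess.run(['python3','tal.py',sys.argv[1]],capture_output=True,text=True).stdout)
im=cv2.imread('pics/'+sys.argv[1]+'.png',0)
print(np.median(im[240:340],0)[180:620:4].astype(int).tolist())
m=(im[190:410,180:620]>195).astype(np.uint8)
n,l,st,ct=cv2.connectedComponentsWithStats(m)
for i in range(1,n):
    if st[i,4]>60: print('white',st[i],(ct[i]+[180,190]).round(0))
E
python3 prof.py w18
```

```text
[0.4473 0.26   0.2208] [[0.019, 1.0, 0.007], [0.995, -0.019, 0.102], [0.102, 0.005, -0.995]]
-90 [273. 107.] [273. 152.]
-75 [273. 106.] [273. 152.]
-60 [277. 105.] [276. 153.]
-45 [284. 104.] [283. 154.]
-30 [294. 103.] [293. 155.]
-15 [308. 103.] [306. 156.]
0 [323. 103.] [321. 156.]
15 [337. 104.] [335. 157.]
30 [351. 105.] [348. 157.]
45 [361. 107.] [358. 157.]
60 [367. 108.] [364. 156.]
75 [370. 110.] [367. 156.]
90 [369. 111.] [366. 155.]
base [271. 170.]
base [271.  90.]
base [365. 173.]
base [371.  94.]
crop 221 55

[140, 134, 132, 132, 129, 114, 114, 142, 161, 163, 163, 164, 164, 160, 135, 113, 108, 109, 109, 111, 112, 113, 113, 113, 112, 113, 113, 113, 112, 113, 113, 112, 112, 113, 108, 77, 37, 22, 22, 22, 23, 30, 58, 107, 148, 170, 162, 131, 79, 42, 39, 41, 42, 36, 31, 31, 38, 55, 89, 135, 158, 161, 161, 154, 121, 69, 36, 28, 30, 40, 76, 116, 136, 123, 89, 43, 27, 21, 22, 30, 59, 95, 112, 113, 113, 113, 113, 113, 113, 113, 113, 113, 113, 113, 113, 113, 113, 122, 141, 153, 156, 155, 155, 168, 179, 178, 175, 172, 173, 177]
white [173  57  19  19 286] [362. 256.]
white [281  85  17  18 249] [469. 284.]
white [171 102  19  20 292] [360. 302.]
white [279 129  18  19 247] [467. 329.]
white [170 148  19  19 282] [359. 347.]
```

Now three dots sit near the top, with the ridge between faces 2 and 3 at about +6.5°, so the tally is about 2.08. I'll push that ridge another 16°.

>>> {"op": "jog_arm", "data": {
  "commands": [-0.001, 0.018, -0.01, 0, -0.002, 0.02, -0.015, 0, -0.002, 0.018, -0.02, 0, -0.001, 0.008, -0.015, 0, 0, 0.001, -0.004, 0]
}}

```text
time_s: 47.53
eef_pos: [0.4441, 0.3226, 0.1562]
tool_rot: [[0.028, 1.0, 0.014], [0.994, -0.029, 0.109], [0.109, 0.011, -0.994]]
contact_force: [-0.8, 0.3, -0.3]
opening: 0.003
```

>>> {"op": "jog_arm", "data": {
  "commands": [0, 0, -0.006, 0, 0, 0, -0.004, 0, 0, 0, 0, 0]
}}

```text
time_s: 47.78
eef_pos: [0.443, 0.3227, 0.1428]
tool_rot: [[0.026, 1.0, 0.012], [0.994, -0.027, 0.105], [0.105, 0.009, -0.994]]
contact_force: [0.0, -1.3, -0.2]
opening: -0.001
```

>>> {"op": "jog_arm", "data": {
  "commands": [-0.002, 0.001, -0.008, 0, -0.002, 0.001, -0.008, 0, -0.001, 0.001, -0.007, 0, 0, 0, -0.004, 0, 0, 0, 0, 0]
}}

```text
time_s: 48.2
eef_pos: [0.4387, 0.3247, 0.1146]
tool_rot: [[0.028, 0.999, 0.014], [0.994, -0.03, 0.107], [0.107, 0.011, -0.994]]
contact_force: [0.2, 0.7, -0.0]
opening: 0.004
```

>>> {"op": "jog_arm", "data": {
  "commands": [0, 0, -0.003, 0, 0, 0, -0.003, 0, 0, 0, -0.002, 0, 0, 0, 0, 0]
}}

```text
time_s: 48.53
eef_pos: [0.4392, 0.3246, 0.1061]
tool_rot: [[0.029, 0.999, 0.015], [0.994, -0.03, 0.107], [0.107, 0.011, -0.994]]
contact_force: [0.1, -0.5, 0.1]
opening: 0.001
```

>>> {"op": "jog_arm", "data": {
  "commands": [0.004, 0, -0.0005, 0, 0.005, 0, -0.0005, 0, 0.005, 0, -0.0005, 0, 0.004, 0, 0, 0, 0, 0, 0, 0]
}}

```text
time_s: 48.95
eef_pos: [0.4578, 0.3245, 0.1043]
tool_rot: [[0.028, 1.0, 0.012], [0.994, -0.03, 0.107], [0.107, 0.009, -0.994]]
contact_force: [-1.1, 0.4, 0.9]
opening: -0.001
```

>>> {"op": "jog_arm", "data": {
  "commands": [0, 0, 0.01, 0, 0, 0, 0.03, 0, 0, -0.015, 0.03, 0, 0, -0.03, 0.03, 0, 0, -0.025, 0.015, 0]
}}

```text
time_s: 49.37
eef_pos: [0.4574, 0.2555, 0.2219]
tool_rot: [[0.023, 1.0, 0.011], [0.995, -0.024, 0.101], [0.101, 0.008, -0.995]]
contact_force: [1.5, -0.1, 0.8]
opening: 0.001
```

```bash
python3 prof.py w19
```

```text
[0.4574 0.2555 0.2219] [[0.023, 1.0, 0.011], [0.995, -0.024, 0.101], [0.101, 0.008, -0.995]]
-90 [262. 103.] [263. 148.]
-75 [262. 102.] [262. 148.]
-60 [265. 100.] [265. 149.]
-45 [272.  99.] [272. 150.]
-30 [282.  98.] [282. 150.]
-15 [295.  98.] [294. 151.]
0 [310.  98.] [309. 151.]
15 [325.  99.] [323. 152.]
30 [338. 100.] [336. 152.]
45 [349. 101.] [346. 152.]
60 [356. 103.] [353. 152.]
75 [359. 105.] [356. 151.]
90 [359. 106.] [356. 151.]
base [262. 166.]
base [262.  87.]
base [357. 169.]
base [361.  90.]
crop 209 50

[189, 188, 167, 144, 134, 134, 133, 130, 116, 109, 125, 140, 144, 144, 144, 144, 144, 144, 143, 143, 143, 143, 143, 143, 140, 125, 106, 119, 118, 82, 52, 81, 116, 130, 131, 129, 114, 97, 91, 90, 91, 91, 91, 88, 69, 41, 29, 29, 31, 33, 35, 40, 56, 94, 139, 162, 162, 140, 91, 55, 46, 42, 42, 39, 38, 36, 42, 60, 71, 73, 73, 71, 69, 80, 110, 133, 139, 140, 137, 123, 118, 105, 74, 37, 24, 39, 76, 114, 130, 132, 131, 132, 132, 132, 132, 132, 133, 133, 133, 132, 132, 128, 119, 124, 140, 152, 168, 179, 180, 175]
white [221   0  15   6  70] [407. 192.]
white [214  58  20  20 317] [403. 257.]
white [104  84  10  15 123] [289. 281.]
white [317  88  13  18 191] [503. 287.]
white [213 105  19  19 299] [402. 304.]
white [104 128  10  15 116] [288. 325.]
white [315 133  14  17 194] [501. 331.]
white [211 150  19  19 284] [401. 349.]
```

View pics/w19.png

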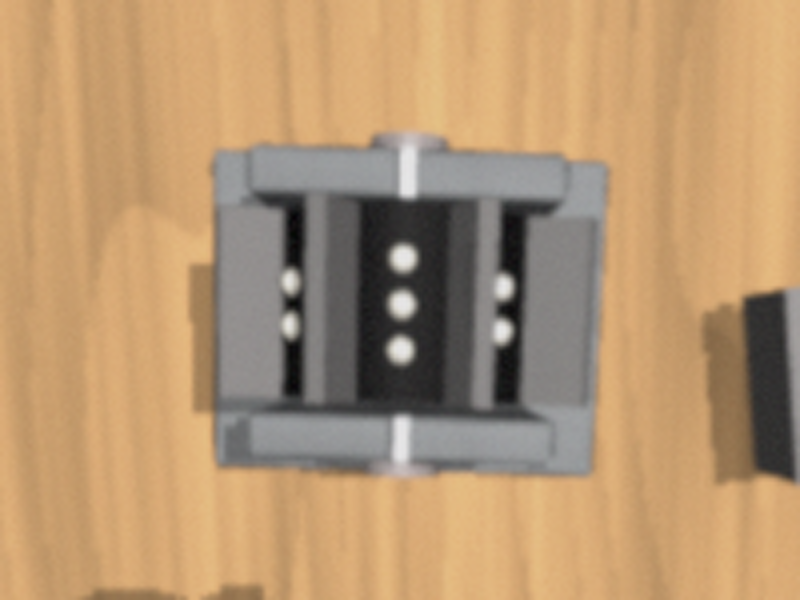

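Run:
```python
from h import *
r=[]
for n in ('top','scene'):
    im,c=snap(n); g=cv2.cvtColor(im,cv2.COLOR_RGB2GRAY)
    P=proj(c,(.457,.071,.076)); u,v=P.astype(int)
    m=(g[v-14:v+14,u-10:u+10]<40).astype(np.uint8); k,l,st,ct=cv2.connectedComponentsWithStats(m)
    print(n,'expected seated grip centre',P.round(1),'top/bottom',proj(c,(.457,.071,.091)).round(1),proj(c,(.457,.071,.061)).round(1))
    for i in range(1,k):
        if st[i,4]>15: print('  blob x,y,w,h',st[i][0]+u-10,st[i][1]+v-14,st[i][2:].tolist(),ct[i].round(1)+[u-10,v-14])
```

```text
top expected seated grip centre [283. 213.] top/bottom [282.4 212.4] [283.6 213.5]
scene expected seated grip centre [337.6 176.8] top/bottom [337.8 172.4] [337.4 181.2]
  blob x,y,w,h 332 162 [15, 21, 177] [338.8 169.5]
```

```bash
python3 -c "
from bench import manip
print(manip.state()['time_s']); print(manip.finish_job())"
```

```text
49.5167
the job is handed in; nothing more can be done
None
```

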